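# Charge the batch mill and hold its cap down to run it

### The job

Tip all six ore chips from the small metal cup into the bowl of the bench mill and stand the empty cup upright on the bench again. Then put the clear cap over the bowl and push it down against the spring-loaded seat until the seat is fully home: the mill runs only while the cap is held down, so finish still holding it pressed there and do not let go. Leave the other things on the bench where they are.

Things in the scene. Friction and masses are not known exactly. Their poses are not given: they have to be found in the camera images.
- mill: compact bench mill, fixed: cream housing, dark blue band, x -115 (control nose) to +85 mm, y -85 to +85, top 90 mm above the bench. Origin on the bench under the bowl's axis, z up. On top an open steel bowl: 92 mm outside, 86 inside, floor at 96 mm with a low beater, rim at 154 mm. Round it a sprung black ring (seat) inside a grey shroud, 132 mm across, 122 mm high
- bowl_mouth (a point): centre of the bowl's mouth, in the plane of the rim, 154 mm above the bench; axes as the mill's, z up
- seat (a joint): travel of the sprung ring (97 to 117 mm in diameter) round the bowl: 0 = up, its flat top 130 mm above the bench; 0.006 m = fully home on its stop, top at 124 mm. Springs back when released. Starts to move at about 5 N, about 12 N in all (cap's weight included) at the stop; the cap's weight alone does not move it. Slides straight down wherever it is pushed
- cap: round clear cap, tinted top, 0.14 to 0.24 kg, black band at its lower edge, black knob on top, standing skirt down. Origin at the centre of its lower edge, z up. 110 mm outside; skirt 101 mm inside (4 mm all round to spare over the bowl), 36 mm deep; top face at 40 mm; round knob 28 mm across, 40 to 70 mm. In use its edge rests on the seat ring: origin 130 mm above the bench, 124 with the seat home
- cap_knob (a point): middle of the cap's knob, on its axis, 55 mm above the cap's origin
- cup: small open aluminium sample cup, empty mass 0.06 to 0.13 kg, holding the chips at the start and standing upright on the bench. Origin at the centre of its underside, z up to the mouth. 78 mm tall, outside diameter 54 mm at the foot and 63 mm at the rim, wall 2.5 mm, floor 4 mm thick; the chips slide out only when it is tipped well past level (120 degrees or more from upright)
- cup_rim (a point): centre of the cup's mouth, in the plane of the rim, 78 mm above the cup's origin
- chip0: brown-grey ore chip, about 17 x 15 x 13 mm, 11 g, one of six alike; origin at the middle of one flat face
- chip1: brown-grey ore chip, about 17 x 15 x 13 mm, 11 g, one of six alike; origin at the middle of one flat face
- chip2: brown-grey ore chip, about 17 x 15 x 13 mm, 11 g, one of six alike; origin at the middle of one flat face
- chip3: brown-grey ore chip, about 17 x 15 x 13 mm, 11 g, one of six alike; origin at the middle of one flat face
- chip4: brown-grey ore chip, about 17 x 15 x 13 mm, 11 g, one of six alike; origin at the middle of one flat face
- chip5: brown-grey ore chip, about 17 x 15 x 13 mm, 11 g, one of six alike; origin at the middle of one flat face
- jar: small amber jar with a black lid, 42 mm in diameter, 55 mm high, a bystander; origin under its centre
- crucible: small white ceramic crucible, 48 mm across, 32 mm high, a bystander; origin under its centre
- brush: cleaning brush lying flat, 150 mm long along its x, a bystander; origin under its middle
- spoon: steel sample spoon lying flat, 150 mm long along its x, a bystander; origin under its middle
- dish: flat clear dish with lid, 90 mm across, 17 mm high, a bystander; origin under its centre
- beaker: empty glass beaker, 72 mm across, 100 mm high (not the sample cup), a bystander; origin under its centre
Things that resemble listed ones, but are neither listed nor needed, are in the scene too. Leave any yellow look-alike of the cup alone.

How it is judged:
By the outcome, as a careful person would: the job done as asked, in the order asked, and still so for the second after the job is handed in, while the arm keeps its last pose, push and grip.
It also fails if it takes over 72 s, if anything falls off the work surface, if the arm or the gripper's body presses on something with over 40 N, if the wrist force passes 120 N, or if a joint passes its speed limit or range.

### The arm

A 6-joint arm with a two-finger parallel gripper is mounted at the origin on the work surface. World frame = base frame: x ahead of the robot, y to its left, z up, the work surface at z = 0. Lengths are in m, angles in rad, forces in N, time in s.
With the tool pointing down it reaches from about 0.425 to 0.95 m from the base axis. Payload 3.5 kg.
Tool frame: the origin (TCP) lies midway between the tips of the shut fingers; the grasp point (between the pads) lies 19 mm behind it; z points along the fingers, x is the direction in which the jaws open and shut, and the axes are right-handed (so a half turn about z gives the same grasp; the last joint's range is limited). The gripper opens to 85 mm and grips with 20 to 120 N. Pads are 22 mm wide; open, the fingers measure 114 mm over their backs; the gripper's body (76 mm by 85 mm) begins 54 mm behind the grasp point. The pads swing forward as they close: fully open they stand 13 mm farther back than shut.
Start: joints at [1.168, 0.286, 1.577, -0, 1.279, -0.15], TCP at [0.169, 0.654, 0.206] pointing down, gripper open.
Joint ranges: [-2.77, 2.77], [-0.9, 2.22], [0.21, 2.48], [-1.53, 4.67], [0.24, 2.81], [-2.84, 2.84]. Speed limits (rad/s): [2.79, 2.79, 3.14, 3.14, 3.14, 3.14].

### API

Orientations are given as a unit quaternion [x, y, z, w].
In Python, from plant import readout, optics, ctrl gives the robot as it stands. The module is installed in compiled form; this text tells all that it offers.
- The arm moves only by the shell command python3 -m crank 'ROWS' [OPENING] [FORCE]. ROWS is text: rows parted by semicolons, each of 6 numbers parted by spaces: the shift along the tool's x, y, z in mm, then the turn, a rotation vector about the tool's x, y, z in rad. In form: dx dy dz ax ay az; .... A call has 1 to 5 rows; each row shifts and turns the commanded pose from where the row before left it, along the tool's axes as they then stand; what a row does not reach is not made up. A row lasts 1/8 s, in which the tool goes at most 62.5 mm and 10.7 degrees, less where a joint would pass 70% of its speed; a pose out of reach is approached as far as the arm can. A call is refused whole if a number of a shift passes 62.5 or a number of a turn 0.188, either way. A call with a gripper value outside its range is refused whole. OPENING is the opening, from -1 (shut) to 1 (fully open), set as the call begins (- or left out, the last holds). The fingers move at their own pace and stop on an object; FORCE is the grip in N (left out, the last holds). Time passes only in rows, so rows that do not move let the fingers close. It gives the time, the measured TCP pose, the force and the opening at its end, in the units of the state.
- readout.get_state(): the state, without advancing time (a new reading comes with each control period).
- optics.read_camera(name): name is "scene" or "top" or "wrist"; returns the picture (400x640x3 uint8, red, green, blue); there is no depth.
- optics.calibration(name): a dict with "mtx" (3x3 intrinsics, pixels), "rvec" (rotation vector, rad) and "tvec" (3), from world to camera coordinates, as OpenCV has them; the wrist camera has in their place "tool_from_camera" (4x4, takes a point from camera to tool coordinates, whose origin is the TCP and whose axes are the tool frame's). Camera axes: x right, y down, z forward; pixel columns grow to the right and rows downward; lengths in m; the calibration is good to about 2 mm. A picture is of the moment at which its call begins: read the wrist's pose just before it. calibration takes no time and is no camera call.
- ctrl.sign_off(): hands the job in, once; it reports no verdict.
Trained networks look in the newest picture that a camera, given by its name, has taken for a name from the list of things; names that differ only in an ending like _2 or _b are one class to them, and where a whole thing is asked for, a point or a joint stands for the part that bears it (a point fixed in the world has none). Each returns a list of dicts, best first, with "p" (0 to 1); they miss things now and then, are a little off and sometimes report something else, mostly with a low value. They report only what shows in the picture. A call takes as long as a camera call. They do not tell look-alikes from the thing itself.
- optics.recognise(camera, thing): "xy" ([column, row] as shares, 0 to 1, of the picture: columns of its width, rows of its height, amid what is visible of it).
The state is a dict: "time": time; "qpos": joint angles; "dq": joint speeds; "joint_efforts": joint torques, N m; "eef_pos": TCP position; "tcp_rot": TCP orientation; "contact_force": force on the tool from outside, world axes, zero at the start; "wrist_torque": the same for the moment, N m; "opening": opening from 0.0 (shut) to 1.0 (fully open).
Only numpy, scipy, OpenCV 4.12 (cv2) and the standard library are available. Lean on these libraries where they do the work, as an engineer would, in place of code of your own. Each camera call takes 0.05 s, during which the arm holds its last target.

## Working session

There is one attempt and no reset: what is moved stays moved. The work goes in short steps, Python scripts to look and compute and a shell command to move; the robot and the scene stay as the last step left them, time stands still between calls to the robot, and variables do not carry over. Pictures are saved under pics/ and viewed, and the job is handed in when it is done.

```bash
ls; mkdir -p pics; cat > h.py <<'E'
import numpy as np, cv2
from plant import readout, optics, ctrl
from scipy.spatial.transform import Rotation as R
def snap(name,fn):
    im=optics.read_camera(name); cv2.imwrite('pics/'+fn,im[:,:,::-1]); return im
def ray(name,px,st=None):
    c=optics.calibration(name); K=np.array(c['mtx'])
    d=np.linalg.inv(K)@np.array([px[0],px[1],1.])
    if 'rvec' in c:
        Rm=cv2.Rodrigues(np.array(c['rvec'],float))[0]; t=np.array(c['tvec'],float).ravel()
        return -Rm.T@t, Rm.T@d
    T=np.array(c['tool_from_camera']); Rw=R.from_quat(st['tcp_rot']).as_matrix(); p=np.array(st['eef_pos'])
    return p+Rw@T[:3,3], Rw@T[:3,:3]@d
def atz(name,px,z,st=None):
    o,d=ray(name,px,st); return o+d*(z-o[2])/d[2]
def proj(name,P,st=None):
    c=optics.calibration(name); K=np.array(c['mtx']); P=np.atleast_2d(P).astype(float)
    if 'rvec' in c:
        return cv2.projectPoints(P,np.array(c['rvec'],float),np.array(c['tvec'],float),K,None)[0][:,0]
    T=np.array(c['tool_from_camera']); Rw=R.from_quat(st['tcp_rot']).as_matrix(); p=np.array(st['eef_pos'])
    q=((P-p)@Rw-T[:3,3])@T[:3,:3]; q=q@K.T; return q[:,:2]/q[:,2:]
def meet(a,b):
    (o1,d1),(o2,d2)=a,b; A=np.stack([d1,-d2],1); s=np.linalg.lstsq(A,o2-o1,rcond=None)[0]
    p,q=o1+s[0]*d1,o2+s[1]*d2; return (p+q)/2,np.linalg.norm(p-q)
E
python3 - <<'E'
from h import *
s=readout.get_state(); print(s)
snap('scene','s0.png');snap('top','t0.png');snap('wrist','w0.png')
for c in('scene','top'):
    print(c,optics.calibration(c)['mtx'][0], ray(c,(320,200)))
    for n in('cup','cap','mill','bowl_mouth','cap_knob','beaker'):
        try:
            for r in optics.recognise(c,n)[:4]: print(c,n,round(r['p'],2),np.round(np.array(r['xy'])*[640,400],1))
        except Exception as e: print(c,n,e)
E
```

```text
pics
{'time': 0.0, 'qpos': array([ 1.16799919e+00,  2.87210729e-01,  1.57815465e+00,  1.80384042e-05,
        1.27855089e+00, -1.50032456e-01]), 'dq': array([-0.00044503,  0.00084815,  0.00010298, -0.00071835, -0.00018338,
       -0.00110761]), 'joint_efforts': array([-1.11627567e-03, -4.05973327e+01, -2.92629915e+01, -2.18774794e-04,
        5.79262109e-03,  3.82080714e-06]), 'eef_pos': array([0.16851823, 0.65290975, 0.20452927]), 'tcp_rot': array([ 7.90596329e-01,  6.12336587e-01, -1.01874291e-03,  5.58596729e-04]), 'contact_force': array([-0.54920708,  1.10861006,  0.60148147]), 'wrist_torque': array([-0.02573461,  0.02085433,  0.00488542]), 'opening': 0.9996959871191523}
scene [478.53499883   0.         320.14463912] (array([1.05061259, 0.76406869, 0.75858885]), array([-0.44841935, -0.67439123, -0.58661921]))
scene cup 0.96 [426.7 263.9]
scene cup 0.75 [463.8 243.1]
scene cup 0.72 [473.4 310.3]
scene cap 0.97 [293.6 155.4]
scene mill 0.8 [314.  204.3]
scene bowl_mouth 0.65 [317.  208.2]
scene bowl_mouth 0.62 [343.2 168.6]
scene cap_knob 0.72 [296.4 156. ]
scene cap_knob 0.15 [312.8 197.6]
scene beaker 0.73 [247.8 274.6]
top [519.57231286   0.         326.84195301] (array([0.33404327, 0.05309602, 1.33158201]), array([ 0.18060005,  0.00282377, -0.98369056]))
top cup 0.9 [229.2 254. ]
top cup 0.81 [235.8 305.8]
top cup 0.7 [174.1 252.1]
top cup 0.29 [375.9 137.5]
top cap 0.66 [463.8 256. ]
top cap 0.31 [412.5 282.9]
top mill 0.57 [354.9 214.4]
top bowl_mouth 0.58 [354.8 215.8]
top cap_knob 0.78 [464.6 256.1]
top cap_knob 0.43 [214.8 181.3]
top beaker 0.97 [302.1 113.3]
```

View pics/s0.png

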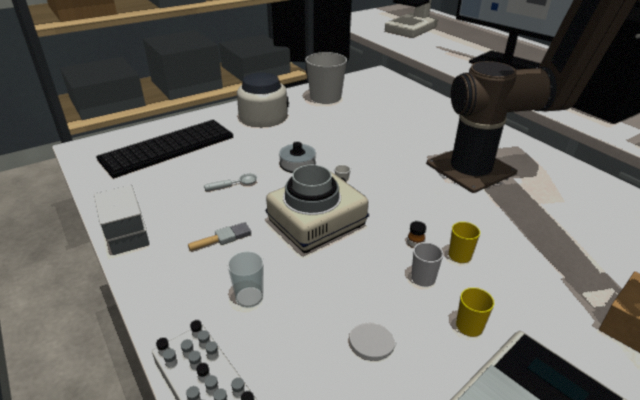

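View pics/t0.png

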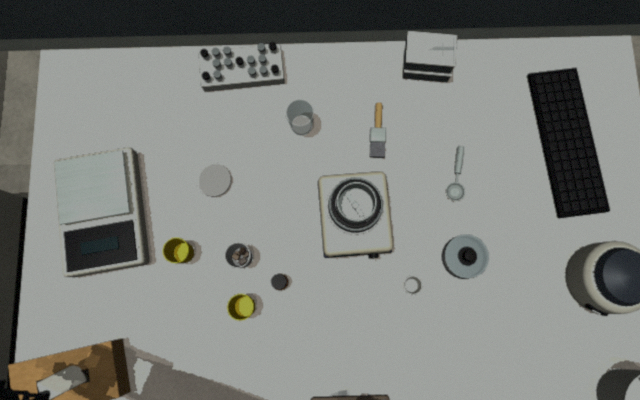

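View pics/w0.png

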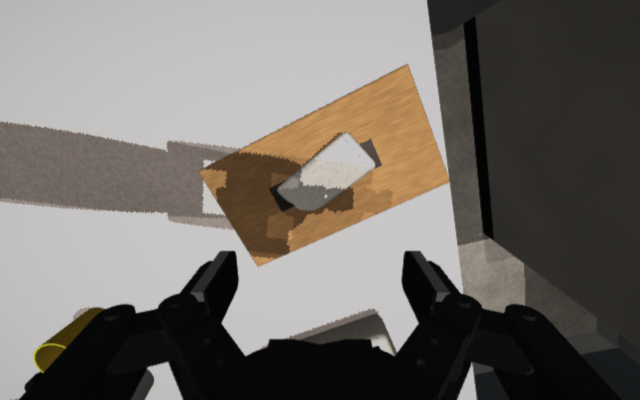

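The grey cup with the chips is at top (238,256), the bowl at (357,204), the cap at (466,257) and the yellow look-alikes at (178,251) and (241,307). I'll enlarge the crops to measure these more closely.

```bash
python3 - <<'E'
from h import *
t=cv2.imread('pics/t0.png'); s=cv2.imread('pics/s0.png')
def cr(im,x,y,w=40,h=40,k=6): return cv2.resize(im[y-h:y+h,x-w:x+w],None,fx=k,fy=k,interpolation=cv2.INTER_CUBIC)
# crop 50x50 -> 250 each... 
a=np.hstack([cr(t,238,256,25,25,8),cr(t,466,257,25,25,8)])
b=np.hstack([cr(t,356,206,40,40,5),cr(s,426,264,25,25,8)])
cv2.imwrite('pics/c1.png',a);cv2.imwrite('pics/c2.png',b)
c=np.hstack([cr(s,312,185,40,40,5),cr(s,297,156,25,25,8)]);cv2.imwrite('pics/c3.png',c)
E
```

```text
(no output)
```

View pics/c1.png

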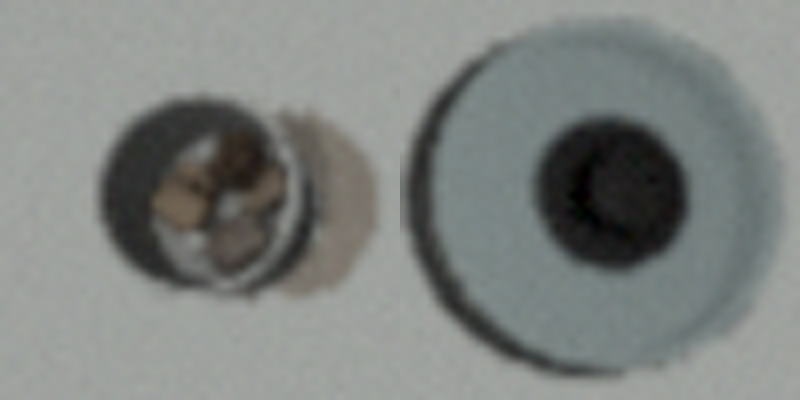

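View pics/c2.png

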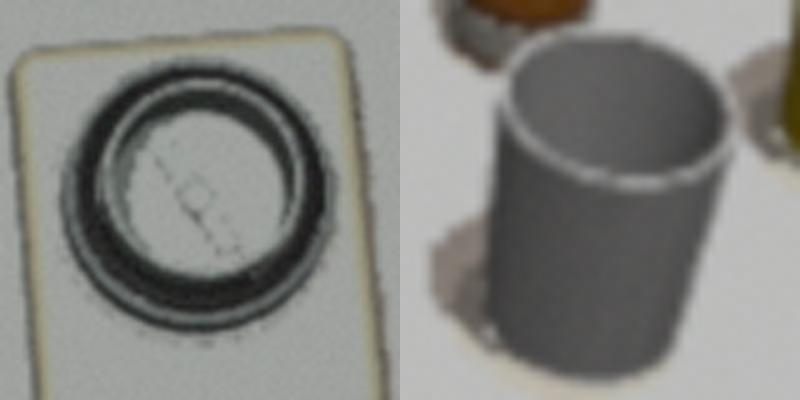

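View pics/c3.png

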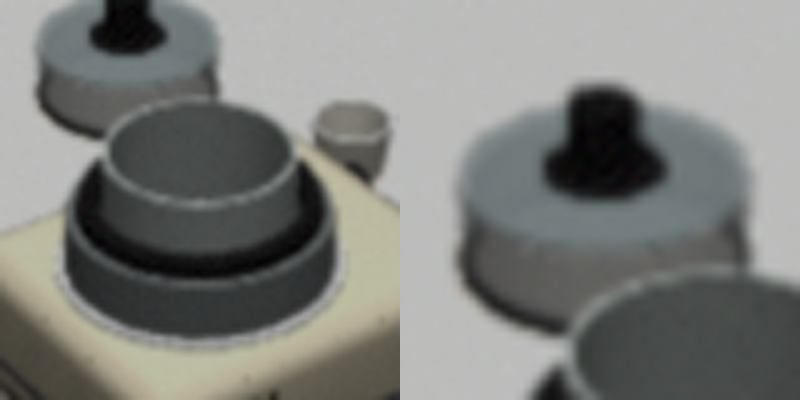

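```bash
python3 - <<'E'
from h import *
for n,a,b,z in(('cup',(238.3,254.8),(427.6,252.4),.078),('bowl',(355.6,201.6),(311.8,174.9),.154),('cap',(466.4,255.6),(297.1,152.5),.04)):
    print(n,np.round(atz('top',a,z),4),np.round(atz('scene',b,z),4),meet(ray('top',a),ray('scene',b)))
for n,a,z in(('jar',(280,282),.05),('crucible',(412,285),.03),('beaker',(302,115),.05),('dish',(215,181),.015),('brushL',(379,103),.01),('brushH',(377,157),.01),('spoonbowl',(455,191),0.01),('spoonend',(460,147),0.01),('yel1',(178,251),.078),('yel2',(241,307),.078),('nose',(373,256),.05)):
    print(n,np.round(atz('top',a,z),3))
s=readout.get_state(); print(R.from_quat(s['tcp_rot']).as_matrix().round(3)); print(optics.calibration('wrist'))
E
```

```text
cup [0.4357 0.2562 0.078 ] [0.4424 0.2618 0.078 ] (array([0.43639144, 0.25711534, 0.07143187]), np.float64(0.00045729453389012375))
bowl [ 0.5443 -0.0254  0.154 ] [ 0.55   -0.0243  0.154 ] (array([ 0.5463031 , -0.02676611,  0.15089997]), np.float64(0.00366540014495546))
cap [ 0.4213 -0.3025  0.04  ] [ 0.4268 -0.2993  0.04  ] (array([ 0.42250599, -0.30442645,  0.03582697]), np.float64(0.002339729043722568))
jar [0.369 0.159 0.05 ]
crucible [ 0.353 -0.165  0.03 ]
beaker [0.794 0.098 0.05 ]
dish [0.633 0.328 0.015]
brushL [ 0.837 -0.108  0.01 ]
brushH [ 0.688 -0.096  0.01 ]
spoonbowl [ 0.591 -0.294  0.01 ]
spoonend [ 0.709 -0.316  0.01 ]
yel1 [0.449 0.401 0.078]
yel2 [0.313 0.249 0.078]
nose [ 0.426 -0.07   0.05 ]
[[ 0.25   0.968 -0.   ]
 [ 0.968 -0.25   0.   ]
 [-0.    -0.    -1.   ]]
{'mtx': array([[283.08302288,   0.        , 319.62552781],
       [  0.        , 283.08302288, 200.11849411],
       [  0.        ,   0.        ,   1.        ]]), 'tool_from_camera': array([[ 9.99999455e-01, -9.73245591e-04, -3.79072738e-04,
        -6.67969974e-04],
       [ 1.04200642e-03,  9.54500028e-01,  2.98209004e-01,
        -7.63147754e-02],
       [ 7.15943412e-05, -2.98209236e-01,  9.54500522e-01,
        -1.68184004e-01],
       [ 0.00000000e+00,  0.00000000e+00,  0.00000000e+00,
         1.00000000e+00]])}
```

```bash
python3 -m crank '-20 20 -10 0 0 0; -41 40 -5 0 0 0; -41 40 -5 0 0 0; -41 40 -5 0 0 0; -41 40 0 0 0 0' 
python3 -c "
from h import *
s=readout.get_state();print(s['qpos'],s['eef_pos'],s['tcp_rot'])"
```

```text
time: 1.38
eef_pos: [0.298, 0.429, 0.2318]
tcp_rot: [0.79, 0.612, 0.001, -0.0]
contact_force: [1.4, -0.2, 0.1]
opening: 1.003
[ 7.69524537e-01 -7.52932756e-02  1.92157460e+00 -2.22450939e-04
  1.29332271e+00 -5.48850989e-01] [0.29795733 0.4290452  0.23179437] [ 7.90470976e-01  6.12498682e-01  1.00004368e-03 -3.13551222e-06]
```

```bash
python3 -m crank '-41 40 -5 0.1 0 0; -41 40 0 0.15 0 0; -41 40 0 0.15 0.0 0; -41 40 0 0.15 0 0; -20 20 0 0.1 0 0'
python3 -c "
from h import *
s=readout.get_state();print(s['qpos'],s['eef_pos'],s['tcp_rot'])"
```

```text
time: 2.0
eef_pos: [0.4197, 0.2064, 0.1954]
tcp_rot: [0.75, 0.578, -0.196, -0.254]
contact_force: [0.4, 0.5, -0.1]
opening: 0.998
[ 0.10712408  0.19432641  1.81423057  0.22166353  1.74928745 -1.23709052] [0.41969959 0.20639115 0.19543602] [ 0.74998537  0.57848369 -0.19585112 -0.25400966]
```

```bash
cat > kin.py <<'E'
import numpy as np
from scipy.spatial.transform import Rotation as R
from scipy.optimize import least_squares
rz=lambda a:R.from_euler('z',a).as_matrix()
ry=lambda a:R.from_euler('y',a).as_matrix()
LO=np.array([-2.77,-.9,.21,-1.53,.24,-2.84]);HI=np.array([2.77,2.22,2.48,4.67,2.81,2.84])
def fk(q,p):
    lat,d1,L2,L4,d6,a1,e=p
    A=rz(q[0]);B=A@ry(q[1]);C=B@ry(q[2]);D=C@rz(q[3])@ry(q[4])
    x=A@[a1,lat,d1]+B@[0,0,L2]+C@[e,0,L4]+D@[0,0,d6]
    return x,D@rz(q[5])@rz(np.pi)
def solve(pos,Rm,q0,p,n=30):
    best=None;rng=np.random.default_rng(0)
    for k in range(n):
        s=q0 if k==0 else np.clip(q0+rng.normal(0,.8,6),LO+.01,HI-.01)
        s=np.clip(s,LO+.001,HI-.001)
        f=lambda q:np.r_[(fk(q,p)[0]-pos)*5,R.from_matrix(fk(q,p)[1].T@Rm).as_rotvec()]
        r=least_squares(f,s,bounds=(LO,HI))
        if r.cost<1e-6:
            d=np.abs(r.x-q0).max()
            if best is None or d<best[1]: best=(r.x,d)
    return best
try: P=np.load('P.npy')
except: P=None
E
cat > data.py <<'E'
D=[([1.16799919e+00,2.87210729e-01,1.57815465e+00,1.8e-05,1.27855089e+00,-1.50032456e-01],[0.16851823,0.65290975,0.20452927],[7.90596329e-01,6.12336587e-01,-1.01874291e-03,5.58596729e-04]),
([7.69524537e-01,-7.52932756e-02,1.92157460e+00,-2.22450939e-04,1.29332271e+00,-5.48850989e-01],[0.29795733,0.4290452,0.23179437],[7.90470976e-01,6.12498682e-01,1.00004368e-03,-3.13551222e-06]),
([0.10712408,0.19432641,1.81423057,0.22166353,1.74928745,-1.23709052],[0.41969959,0.20639115,0.19543602],[0.74998537,0.57848369,-0.19585112,-0.25400966])]
E
python3 - <<'E'
from kin import *; from data import D
for s4 in (1,):
  f=lambda p:np.concatenate([fk(np.array(q),p)[0]-x for q,x,r in D]+[0.0005*(p-np.array([.1,.3,.35,.35,.2,0,0]))])
  r=least_squares(f,[.1,.3,.35,.35,.2,0,0]);print(r.x,np.abs(r.fun[:9]).max())
for q,x,rt in D: print(R.from_matrix(fk(np.array(q),r.x)[1].T@R.from_quat(rt).as_matrix()).as_rotvec())
np.save('P.npy',r.x)
E
```

```text
[1.00900071e-01 2.40302131e-01 4.42999453e-01 5.72496678e-01
 2.74699083e-01 4.26197090e-06 2.06037554e-02] 3.2989607909317265e-07
[3.58920455e-08 8.60928199e-09 1.29787010e-08]
[ 1.75074730e-09 -2.86416199e-09  1.08313756e-09]
[ 1.29355054e-10 -5.13500257e-09 -1.59045611e-08]
```

```bash
cat > scan.py <<'E'
from kin import *
cup=np.array([.4385,.258,.0]);bowl=np.array([.5463,-.0257,.154])
q0=np.array([0.107,0.194,1.814,0.22,1.75,-1.237])
def tool(phi,beta,roll): # z dir az phi, beta below horiz; roll 0: x horizontal (z cross up..)
    z=np.array([np.cos(phi)*np.cos(beta),np.sin(phi)*np.cos(beta),-np.sin(beta)])
    x=np.array([-np.sin(phi),np.cos(phi),0]); y=np.cross(z,x)
    return np.stack([x,y,z],1)@rz(roll)
if __name__=='__main__':
  for phi in np.deg2rad([0,30,60,90,110,130,-30,-60,-90,-120]):
   for beta in np.deg2rad([0,20,35]):
    for r0 in (0,np.pi):
      Rm=tool(phi,beta,r0); g=cup+[0,0,.05]
      s=solve(g+Rm[:,2]*.014,Rm,q0,P,12)
      if s is None: continue
      out=[]
      for sg in (1,-1):
        Rp=tool(phi,0,r0+sg*np.deg2rad(145))
        # grasp point location: mouth centre = g + .028*cupaxis; mouth over bowl
        ax=tool(phi,0,r0)@np.array([0,0,0]) 
        up=R.from_rotvec(sg*np.deg2rad(145)*Rp[:,2]).apply([0,0,1])
        gp=bowl+[0,0,.05]-.028*up
        t=solve(gp+Rp[:,2]*.014,Rp,s[0],P,12)
        if t: out.append((sg,t[0].round(2).tolist()))
      if out: print(np.rad2deg([phi,beta,r0]).round(),s[0].round(2).tolist(),out)
E
python3 scan.py
```

```text
[60.  0.  0.] [-0.23, 0.54, 2.45, 1.86, 1.53, 1.71] [(1, [-0.76, 0.22, 2.2, 1.39, 1.73, -1.48]), (-1, [-0.75, 0.28, 2.12, 1.4, 1.72, -0.24])]
[ 60.   0. 180.] [-0.23, 0.54, 2.45, 1.86, 1.53, -1.43] [(1, [-0.76, 0.22, 2.2, 1.39, 1.73, 1.66])]
[90.  0.  0.] [-0.24, 0.63, 2.18, 1.34, 1.65, 1.89] [(1, [-0.66, 0.46, 1.88, 1.07, 2.03, -1.49]), (-1, [-0.63, 0.5, 1.81, 1.11, 2.02, -0.24])]
[ 90.   0. 180.] [-0.24, 0.63, 2.18, 1.34, 1.65, -1.25] [(1, [-0.66, 0.46, 1.88, 1.07, 2.03, 1.65])]
[90. 20.  0.] [-0.2, 0.39, 2.25, 1.23, 1.36, 2.08] [(1, [-0.66, 0.46, 1.88, 1.07, 2.03, -1.49]), (-1, [-0.63, 0.5, 1.81, 1.11, 2.02, -0.24])]
[ 90.  20. 180.] [-0.2, 0.39, 2.25, 1.23, 1.36, -1.07] [(1, [-0.66, 0.46, 1.88, 1.07, 2.03, 1.65])]
[90. 35.  0.] [-0.13, 0.24, 2.27, 1.09, 1.16, 2.27] [(1, [-0.66, 0.46, 1.88, 1.07, 2.03, -1.49]), (-1, [-0.63, 0.5, 1.81, 1.11, 2.02, -0.24])]
[ 90.  35. 180.] [-0.13, 0.24, 2.27, 1.09, 1.16, -0.87] [(1, [-0.66, 0.46, 1.88, 1.07, 2.03, 1.65])]
[110.   0.   0.] [-0.17, 0.71, 1.98, 1.1, 1.79, 1.96] [(1, [-0.57, 0.59, 1.68, 0.87, 2.23, -1.55]), (-1, [-0.53, 0.63, 1.62, 0.9
[... 2211 characters left out ...]
7] [(-1, [0.16, 0.61, 1.64, -1.1, 2.08, -1.73])]
[-120.    0.  180.] [0.57, 0.98, 1.42, -0.61, 2.21, -1.97] [(1, [0.13, 0.65, 1.58, -1.13, 2.07, 0.16]), (-1, [0.16, 0.61, 1.64, -1.1, 2.08, 1.42])]
[-120.   20.    0.] [0.56, 0.81, 1.51, -0.49, 1.95, 1.19] [(-1, [0.16, 0.61, 1.64, -1.1, 2.08, -1.73])]
[-120.   20.  180.] [0.56, 0.81, 1.51, -0.49, 1.95, -1.95] [(1, [0.13, 0.65, 1.58, -1.13, 2.07, 0.16]), (-1, [0.16, 0.61, 1.64, -1.1, 2.08, 1.42])]
[-120.   35.    0.] [0.54, 0.67, 1.61, -0.42, 1.74, 1.19] [(-1, [0.16, 0.61, 1.64, -1.1, 2.08, -1.73])]
[-120.   35.  180.] [0.54, 0.67, 1.61, -0.42, 1.74, -1.96] [(1, [0.13, 0.65, 1.58, -1.13, 2.07, 0.16]), (-1, [0.16, 0.61, 1.64, -1.1, 2.08, 1.42])]
```

```bash
python3 - <<'E'
from h import *
s=readout.get_state(); snap('wrist','w1.png')
print(R.from_quat(s['tcp_rot']).as_matrix().round(3))
print(proj('wrist',[[.436,.257,.078],[.442,.262,.078],[.44,.258,0]],s))
for r in optics.recognise('wrist','cup_rim')[:4]+optics.recognise('wrist','cup'): print(r['p'],np.array(r['xy'])*[640,400])
E
```

```text
[[ 0.254  0.768 -0.588]
 [ 0.967 -0.202  0.154]
 [ 0.    -0.608 -0.794]]
[[371.61078838 263.76533128]
 [378.07961098 268.24110157]
 [362.88107346 274.6061733 ]]
0.92 [377.792 258.88 ]
0.83 [333.888 173.52 ]
0.69 [499.52 244.6 ]
0.66 [380.928 260.4  ]
0.65 [500.48 250.  ]
0.62 [334.784 172.32 ]
```

View pics/w1.png

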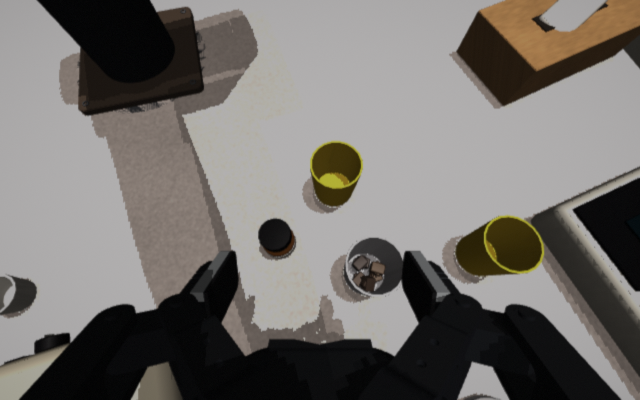

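```bash
python3 - <<'E'
from h import *
s=readout.get_state(); im=cv2.imread('pics/w1.png')
def draw(c,r,z,col):
    a=np.linspace(0,2*np.pi,60);pt=np.c_[c[0]+r*np.cos(a),c[1]+r*np.sin(a),0*a+z]
    cv2.polylines(big,[((proj('wrist',pt,s)-[325,220]+.5)*8-.5).round().astype(int)],True,col,1)
big=cv2.resize(im[220:310,325:425],None,fx=8,fy=8,interpolation=cv2.INTER_CUBIC)[:600]
c=(.439,.259)
draw(c,.0315,.078,(0,0,255));draw(c,.027,0,(0,255,0));cv2.imwrite('pics/w1c.png',big)
E
```

```text
(no output)
```

View pics/w1c.png

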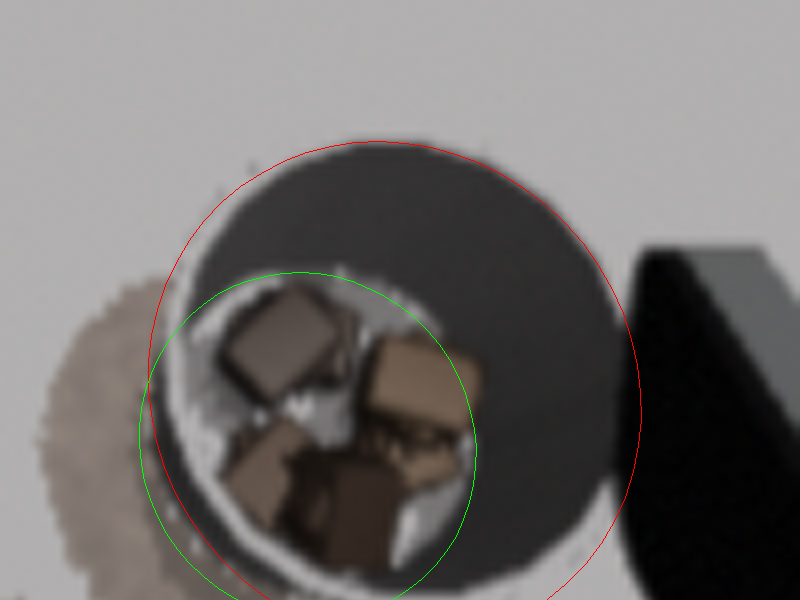

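```bash
python3 - <<'E'
from h import *
s=readout.get_state(); im=cv2.imread('pics/w1.png')
def draw(c,r,z,col):
    a=np.linspace(0,2*np.pi,60);pt=np.c_[c[0]+r*np.cos(a),c[1]+r*np.sin(a),0*a+z]
    cv2.polylines(big,[((proj('wrist',pt,s)-[235,130]+.5)*4-.5).round().astype(int)],True,col,1)
big=cv2.resize(im[130:280,235:425],None,fx=4,fy=4,interpolation=cv2.INTER_CUBIC)[:600]
c=(.4385,.2595)
draw((.4385,.2565),.0315,.078,(0,0,255));draw((.4385,.2565),.027,0,(0,255,0));
draw((.370,.1585),.021,.055,(0,0,255));draw((.370,.1585),.021,.0,(0,255,0));
draw((.313,.249),.0315,.078,(0,0,255));draw((.313,.249),.027,.0,(0,255,0));cv2.imwrite('pics/w1d.png',big)
E
```

```text
(no output)
```

View pics/w1d.png

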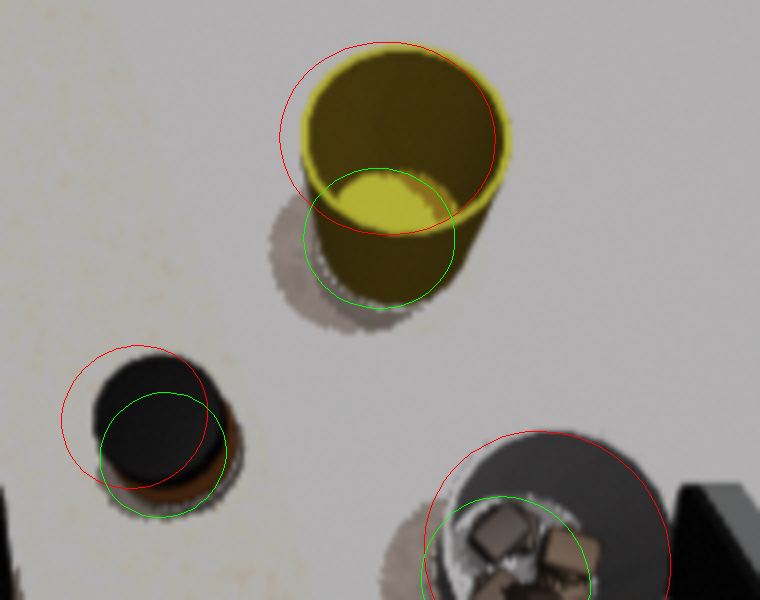

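The overlay used a later state than the picture, because the arm had still been settling. I'll retake it now that the arm is at rest.

```bash
cat > circ.py <<'E'
from h import *
import sys
def overlay(fn,out,circs,st,x0,y0,w,h,k):
    im=cv2.imread('pics/'+fn); big=cv2.resize(im[y0:y0+h,x0:x0+w],None,fx=k,fy=k,interpolation=cv2.INTER_CUBIC)
    for cx,cy,r,z,col in circs:
        a=np.linspace(0,2*np.pi,60);pt=np.c_[cx+r*np.cos(a),cy+r*np.sin(a),0*a+z]
        cv2.polylines(big,[((proj('wrist',pt,st)-[x0,y0]+.5)*k-.5).round().astype(int)],True,col,1)
    cv2.imwrite('pics/'+out,big)
RED=(0,0,255);GRN=(0,255,0)
E
python3 - <<'E'
from circ import *
import pickle
s=readout.get_state(); snap('wrist','w2.png'); pickle.dump(dict(s),open('w2.pkl','wb')); print(s['eef_pos'],s['dq'].round(3))
c=(.4385,.2585); j=(.370,.1585)
overlay('w2.png','w2c.png',[(*c,.0315,.078,RED),(*c,.027,0,GRN),(*j,.021,.055,RED),(*j,.021,0,GRN),(.313,.249,.0315,.078,RED)],s,230,130,190,150,4)
E
```

```text
[0.41857025 0.20778537 0.19447828] [ 0.055 -0.055  0.     0.013 -0.     0.006]
```

View pics/w2c.png

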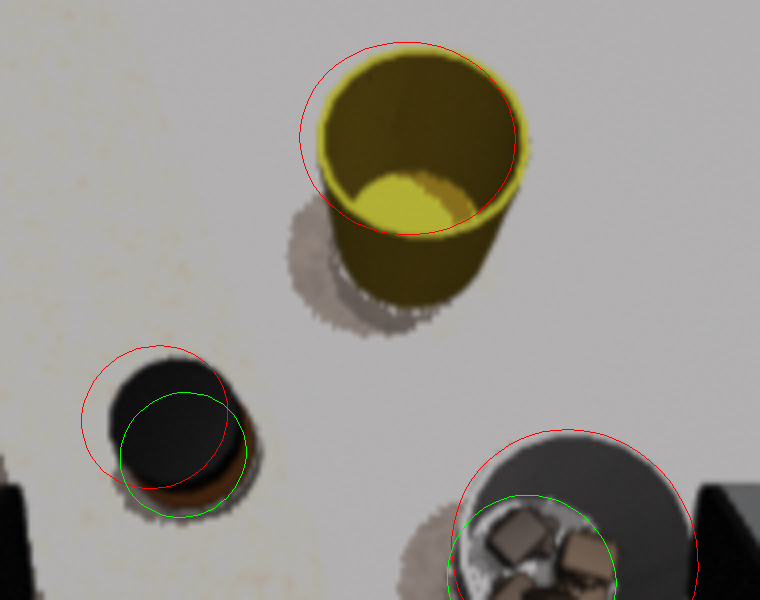

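```bash
cat > plan.py <<'E'
from h import *
from scan import tool
import kin
def rows(pos,Rm,N,p0=None,R0=None,check=True):
    s=readout.get_state()
    p=np.array(s['eef_pos']) if p0 is None else np.array(p0); Rc=R.from_quat(s['tcp_rot']).as_matrix() if R0 is None else R0
    pS=p.copy();rv=R.from_matrix(Rc.T@Rm).as_rotvec();RS=Rc.copy();q=np.array(s['qpos'])
    print('dist mm',np.linalg.norm(pos-p)*1e3,'ang',np.rad2deg(np.linalg.norm(rv)),'N',N); out=[]
    for i in range(1,N+1):
        pt=pS+(pos-pS)*i/N; Rt=RS@R.from_rotvec(rv*i/N).as_matrix()
        d=np.round(Rc.T@(pt-p)*1e3,1); a=np.round(R.from_matrix(Rc.T@Rt).as_rotvec(),3)
        p=p+Rc@d/1e3; Rc=Rc@R.from_rotvec(a).as_matrix()
        out.append(' '.join('%g'%v for v in np.r_[d,a]))
        if check:
            k=kin.solve(p,Rc,q,kin.P,1)
            if k is None: print('row',i,'unreachable')
            else:
                if np.abs(k[0]-q).max()>.25: print('row',i,'dq',(k[0]-q).round(2))
                q=k[0]
    for i in range(0,N,5): print('; '.join(out[i:i+5]))
    print('end',p.round(4),'q',q.round(2)); return p,Rc
E
python3 - <<'E'
from plan import *
Rm=tool(np.deg2rad(130),np.deg2rad(35),np.pi); g=np.array([.4385,.259,.05]); t=g+.022*Rm[:,2]
p,Rc=rows(t-.11*Rm[:,2],Rm,10)
E
```

```text
dist mm 116.271554901996 ang 39.48429579692685 N 10
1.2 11 3.6 0.03 0.045 0.043; 1.5 11 3.3 0.03 0.045 0.043; 1.8 11.1 3.1 0.03 0.044 0.043; 2.2 11.1 2.8 0.03 0.045 0.043; 2.6 11 2.6 0.03 0.045 0.043
2.9 11 2.3 0.03 0.045 0.043; 3.2 11 2.2 0.029 0.044 0.043; 3.7 10.8 2.1 0.03 0.045 0.043; 4 10.8 1.8 0.03 0.045 0.043; 4.4 10.6 1.8 0.03 0.045 0.043
end [0.4848 0.2038 0.1004] q [-0.11  0.45  1.81  0.6   1.66 -1.01]
```

```bash
python3 -m crank '1.2 11 3.6 0.03 0.045 0.043; 1.5 11 3.3 0.03 0.045 0.043; 1.8 11 3 0.03 0.044 0.043; 2.2 11 2.8 0.03 0.045 0.043; 2.6 11 2.6 0.03 0.045 0.043' 1 && python3 -m crank '2.9 11 2.3 0.03 0.045 0.043; 3.2 11 2.2 0.03 0.044 0.043; 3.7 11 2.1 0.03 0.045 0.043; 4 11 1.8 0.03 0.045 0.043; 4.4 10.6 1.8 0.03 0.045 0.043' && python3 -m crank '0 0 0 0 0 0'
python3 - <<'E'
from circ import *
import pickle
s=readout.get_state(); snap('wrist','w3.png'); print(s['eef_pos'],s['dq'].round(3),s['time'])
c=(.4385,.259)
overlay('w3.png','w3c.png',[(*c,.0315,.078,RED),(*c,.027,0,GRN)],s,0,0,640,400,1)
E
```

```text
time: 2.82
eef_pos: [0.4514, 0.2076, 0.149]
tcp_rot: [0.803, 0.448, -0.179, -0.349]
contact_force: [-0.3, -0.7, -0.3]
opening: 1.0
time: 3.45
eef_pos: [0.4852, 0.2048, 0.1011]
tcp_rot: [0.833, 0.304, -0.157, -0.434]
contact_force: [-0.4, 0.6, 0.1]
opening: 0.999
time: 3.58
eef_pos: [0.4842, 0.2042, 0.1003]
tcp_rot: [0.833, 0.304, -0.159, -0.434]
contact_force: [0.6, 0.2, 1.2]
opening: 1.0
[0.48416984 0.20422429 0.10030088] [ 0.013 -0.022 -0.016 -0.002  0.015 -0.008] 3.575
```

View pics/w3c.png

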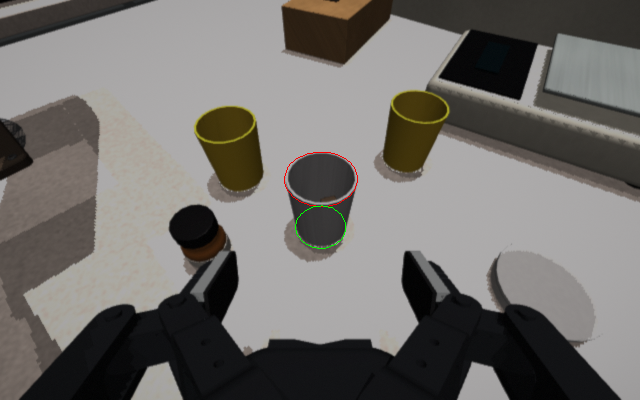

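Lined up: the cup's rim is centred at about column 322 between the fingers, and the overlay matches. I'll advance and grip.

```bash
python3 -m crank '0 0 20 0 0 0; 0 0 25 0 0 0; 0 0 25 0 0 0; 0 0 22 0 0 0; 0 0 16 0 0 0' && python3 -m crank '0 0 0 0 0 0; 0 0 0 0 0 0; 0 0 0 0 0 0; 0 0 0 0 0 0; 0 0 0 0 0 0' -1 35
python3 - <<'E'
from h import *
s=readout.get_state(); snap('wrist','w4.png');print(s['eef_pos'])
E
```

```text
time: 4.25
eef_pos: [0.4262, 0.2728, 0.0378]
tcp_rot: [0.833, 0.304, -0.159, -0.434]
contact_force: [-0.4, 0.4, -0.4]
opening: 1.003
time: 4.88
eef_pos: [0.4286, 0.2716, 0.0393]
tcp_rot: [0.833, 0.304, -0.157, -0.434]
contact_force: [0.5, -0.4, 1.8]
opening: 0.656
[0.42864061 0.2716307  0.03934816]
```

View pics/w4.png

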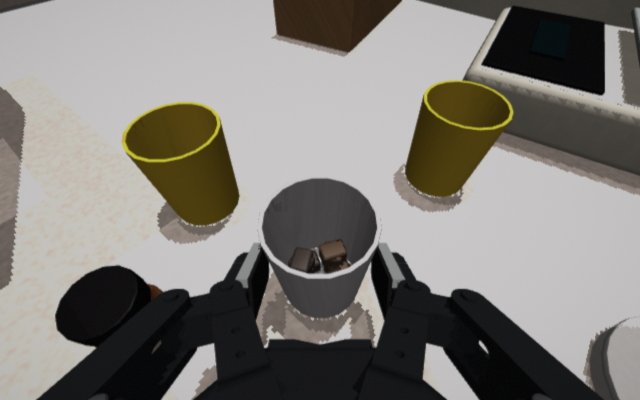

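```bash
python3 - <<'E'
from plan import *
import pickle
s=readout.get_state(); Rm=R.from_quat(s['tcp_rot']).as_matrix(); p=np.array(s['eef_pos'])
m=Rm.T@(np.array([.4385,.259,.078])-p); c=Rm.T@np.array([0,0,1.]); f=Rm.T@(np.array([.4385,.259,0])-p)
pickle.dump((m,c,f,Rm),open('cup.pkl','wb')); print(m,c,f)
# lift
p1,R1=rows(p+np.array([0,0,.205]),Rm,5)
# transit upright: mouth over bowl
b=np.array([.546,-.0257,.265]); p2,R2=rows(b-Rm@m,Rm,8,p1,R1)
E
```

```text
[-0.00050388 -0.02243948 -0.03532568] [ 0.00165555 -0.81912709 -0.57360968] [-0.00063301  0.04145243  0.00941588]
dist mm 205.0 ang 0.0 N 5
0.1 -33.6 -23.5 0 0 0; 0 -33.6 -23.5 0 0 0; 0.1 -33.6 -23.6 0 0 0; 0.1 -33.5 -23.5 0 0 0; 0 -33.6 -23.5 0 0 0
end [0.4286 0.2716 0.2443] q [-0.    0.16  1.88  0.7   1.79 -0.8 ]
dist mm 304.81853921840894 ang 0.0 N 8
row 1 dq [-0.06 -0.29 -0.07 -0.02  0.32  0.19]
-12.6 22.4 -28.1 0 0 0; -12.6 22.4 -28.1 0 0 0; -12.6 22.4 -28.2 0 0 0; -12.6 22.4 -28.1 0 0 0; -12.6 22.5 -28.1 0 0 0
-12.6 22.4 -28.1 0 0 0; -12.6 22.4 -28.1 0 0 0; -12.6 22.4 -28.2 0 0 0
end [ 0.5361 -0.0131  0.2264] q [-0.41  0.44  1.57  0.42  2.01 -1.11]
```

```bash
python3 -m crank '0 -12 -8.4 0 0 0; 0 -20 -14 0 0 0; 0 -30 -21 0 0 0; 0 -36 -25.2 0 0 0; 0 -36 -25.2 0 0 0' && python3 -m crank '0 -33.6 -23.5 0 0 0; 0 0 0 0 0 0'
python3 - <<'E'
from h import *
s=readout.get_state(); snap('wrist','w5.png');print(s['eef_pos'])
E
```

```text
time: 5.55
eef_pos: [0.4272, 0.2715, 0.2039]
tcp_rot: [0.833, 0.304, -0.158, -0.433]
contact_force: [0.5, -0.3, -1.1]
opening: 0.66
time: 5.8
eef_pos: [0.4292, 0.2717, 0.247]
tcp_rot: [0.834, 0.306, -0.155, -0.432]
contact_force: [-0.1, -0.4, -2.1]
opening: 0.662
[0.42920281 0.27168846 0.24703271]
```

View pics/w5.png

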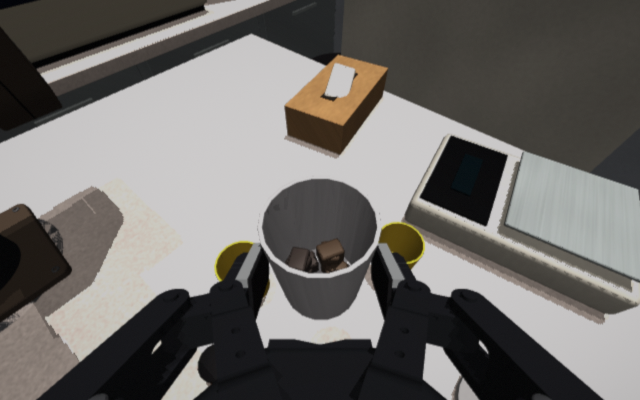

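Lift holds: the cup sits unchanged in the fingers. Next is the transit.

```bash
python3 -m crank '-12.6 22.4 -28 0 0 0; -12.6 22.4 -28 0 0 0; -12.6 22.4 -28.2 0 0 0; -12.6 22.4 -28 0 0 0; -12.6 22.4 -28 0 0 0' && python3 -m crank '-12.6 22.4 -28 0 0 0; -12.6 22.4 -28 0 0 0; -12.6 22.4 -28 0 0 0; 0 0 0 0 0 0;0 0 0 0 0 0'
cat > pour.py <<'E'
from plan import *
import pickle
m,c,f,Rm=pickle.load(open('cup.pkl','rb'))
def path(mouths,betas,rolls,p0,R0,q,phi=130):
    p=np.array(p0);Rc=R0;out=[]
    for mo,be,ro in zip(mouths,betas,rolls):
        Rt=tool(np.deg2rad(phi),np.deg2rad(be),np.pi+np.deg2rad(ro)); pt=np.array(mo)-Rt@m
        d=np.round(Rc.T@(pt-p)*1e3,1); a=np.round(R.from_matrix(Rc.T@Rt).as_rotvec(),3)
        p=p+Rc@d/1e3; Rc=Rc@R.from_rotvec(a).as_matrix(); k=kin.solve(p,Rc,q,kin.P,1)
        out.append(' '.join('%g'%v for v in np.r_[d,a]))
        tilt=np.rad2deg(np.arccos((Rc@c)[2]))
        print(len(out),'tilt',tilt.round(),'u',(Rc@c).round(2),'tcp',p.round(3),'q',None if k is None else k[0].round(2),'rot',np.rad2deg(np.linalg.norm(a)).round(1),'sh',np.abs(d).max())
        if k is not None:q=k[0]
    for i in range(0,len(out),5): print('; '.join(out[i:i+5]))
E
python3 - <<'E'
from pour import *
s=readout.get_state(); p=s['eef_pos']; Rc=R.from_quat(s['tcp_rot']).as_matrix(); print(p, p+Rc@m, Rc@c)
N=20;t=np.arange(1,N+1)/N
z=np.interp(t,[0,.5,1],[.265,.225,.192])
mo=np.c_[0*t+.5463,0*t-.0257,z]
path(mo,35-45*t,165*t,p,Rc,np.array(s['qpos']))
E
```

```text
time: 6.48
eef_pos: [0.4941, 0.0931, 0.2297]
tcp_rot: [0.833, 0.303, -0.16, -0.435]
contact_force: [-0.9, -0.3, -1.3]
opening: 0.657
time: 7.1
eef_pos: [0.5342, -0.0119, 0.2235]
tcp_rot: [0.833, 0.303, -0.159, -0.435]
contact_force: [-0.2, -0.2, -1.5]
opening: 0.659
[ 0.5342385  -0.0119007   0.22351643] [ 0.54430356 -0.02459252  0.26210789] [ 4.14669676e-03 -8.08440482e-04  9.99991076e-01]
1 tilt 7.0 u [0.12 0.04 0.99] tcp [ 0.533 -0.014  0.223] q [-0.42  0.45  1.57  0.43  2.03 -0.97] rot 8.5 sh 2.4
2 tilt 15.0 u [0.24 0.08 0.97] tcp [ 0.529 -0.015  0.22 ] q [-0.42  0.47  1.57  0.44  2.05 -0.83] rot 8.5 sh 3.0
3 tilt 22.0 u [0.36 0.1  0.93] tcp [ 0.526 -0.015  0.218] q [-0.43  0.48  1.57  0.45  2.08 -0.69] rot 8.6 sh 2.8
4 tilt 30.0 u [0.48 0.12 0.87] tcp [ 0.522 -0.015  0.216] q [-0.43  0.5   1.57  0.46  2.1  -0.55] rot 8.6 sh 2.6
5 tilt 37.0 u [0.59 0.14 0.79] tcp [ 0.519 -0.015  0.215] q [-0.44  0.51  1.58  0.47  2.12 -0.41] rot 8.5 sh 2.4
6 tilt 45.0 u [0.7  0.14 0.7 ] tcp [ 0.516 -0.015  0.214] q [-0.44  0.53  1.58  0.48  2.14 -0.27] rot 8.6 sh 2.2
7 tilt 53.0 u [0.79 0.14 0.6 ]
[... 1564 characters left out ...]
 0.74  2.48  1.85] rot 8.6 sh 2.5
-2.4 0.7 -0.3 0.036 -0.001 0.144; -2.9 1.8 3 0.038 -0.009 0.144; -2.6 1.8 2.8 0.037 -0.014 0.144; -2.4 1.7 2.6 0.035 -0.019 0.144; -2 1.7 2.4 0.031 -0.023 0.144
-1.7 1.5 2.2 0.028 -0.028 0.144; -1.5 1.4 1.9 0.023 -0.032 0.144; -1.2 1.1 1.7 0.019 -0.035 0.144; -1 0.8 1.4 0.013 -0.036 0.143; -0.8 0.6 1.1 0.008 -0.039 0.144
-1.5 0 0.7 0.002 -0.039 0.144; -1.3 -0.1 0.4 -0.003 -0.039 0.144; -1.4 -0.5 0.2 -0.009 -0.039 0.144; -1.4 -0.7 -0.1 -0.014 -0.036 0.144; -1.5 -1 -0.3 -0.02 -0.034 0.144
-1.6 -1.2 -0.5 -0.024 -0.031 0.144; -1.8 -1.5 -0.7 -0.028 -0.028 0.144; -2 -1.6 -1 -0.032 -0.022 0.144; -2.2 -1.8 -1.1 -0.035 -0.018 0.144; -2.5 -1.9 -1.4 -0.037 -0.013 0.144
```

```bash
python3 -m crank '-2.4 0.7 -0.3 0.036 -0.001 0.144; -2.9 1.8 3 0.038 -0.009 0.144; -2.6 1.8 2.8 0.037 -0.014 0.144; -2.4 1.7 2.6 0.035 -0.019 0.144; -2 1.7 2.4 0.031 -0.023 0.144' | head -2 &&  python3 -m crank '-1.7 1.5 2.2 0.028 -0.028 0.144; -1.5 1.4 1.9 0.023 -0.032 0.144; -1.2 1.1 1.7 0.019 -0.035 0.144; -1 0.8 1.4 0.013 -0.036 0.143; -0.8 0.6 1.1 0.008 -0.039 0.144'
python3 - <<'E'
from h import *
snap('scene','s5.png')
E
```

```text
time: 7.72
eef_pos: [0.519, -0.0146, 0.2161]
time: 8.35
eef_pos: [0.5078, -0.0132, 0.2152]
tcp_rot: [0.727, -0.283, -0.549, -0.3]
contact_force: [0.3, 0.0, -2.2]
opening: 0.663
```

View pics/s5.png

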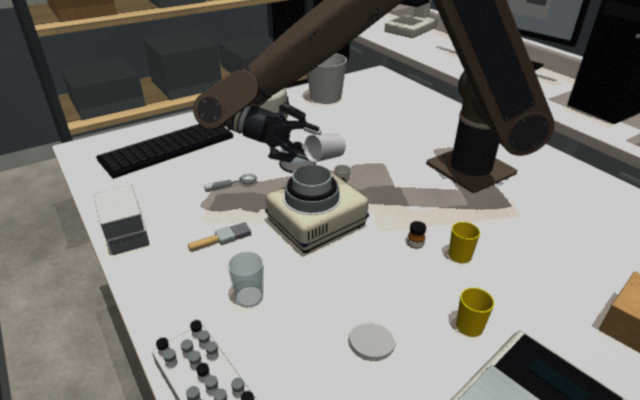

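```bash
python3 - <<'E'
from pour import *
s=readout.get_state();Rc=R.from_quat(s['tcp_rot']).as_matrix();p=s['eef_pos'];mm=p+Rc@m;ff=p+Rc@f
print(mm,ff,proj('scene',[mm,ff,[.5463,-.0257,.154],[.5463,-.0257,.22]]))
im=cv2.imread('pics/s5.png');cv2.imwrite('pics/s5c.png',cv2.resize(im[110:230,240:400],None,fx=5,fy=5,interpolation=cv2.INTER_CUBIC))
E
```

```text
[ 0.54613654 -0.02473958  0.2250688 ] [ 0.4705517  -0.03340639  0.2078694 ] [[313.09505522 147.6234963 ]
 [338.27977513 143.87082488]
 [312.81515885 174.15618456]
 [312.80348228 149.43498228]]
```

View pics/s5c.png

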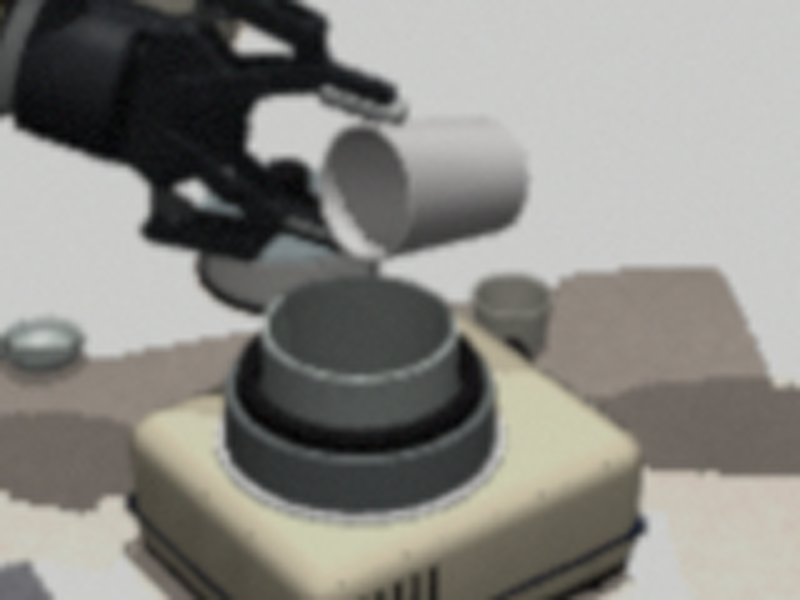

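Mouth at scene (313,148), as predicted, and over the bowl. I'll keep pouring.

```bash
python3 -m crank '-1.5 0 0.7 0.002 -0.039 0.144; -1.3 0 0.4 -0.003 -0.039 0.144; -1.4 -0.5 0.2 -0.009 -0.039 0.144; -1.4 -0.7 0 -0.014 -0.036 0.144; -1.5 -1 -0.3 -0.02 -0.034 0.144' | head -2 && python3 -m crank '-1.6 -1.2 -0.5 -0.024 -0.031 0.144; -1.8 -1.5 -0.7 -0.028 -0.028 0.144; -2 -1.6 -1 -0.032 -0.022 0.144; -2.2 -1.8 -1.1 -0.035 -0.018 0.144; -2.5 -1.9 -1.4 -0.037 -0.013 0.144' && python3 -m crank '0 0 0 0 0 0; 0 0 0 0 0 0; 0 0 0 0 0 0;0 0 0 0 0 0'
python3 - <<'E'
from h import *
im=snap('scene','s6.png');t=snap('top','t6.png')
a=cv2.resize(im[100:220,240:400],None,fx=3,fy=3); b=cv2.resize(t[150:270,290:400],None,fx=3,fy=3); cv2.imwrite('pics/st6.png',np.hstack([a,b])[:,:,::-1])
E
```

```text
time: 9.02
eef_pos: [0.5093, -0.01, 0.2212]
time: 9.65
eef_pos: [0.522, -0.0054, 0.2211]
tcp_rot: [-0.298, 0.571, 0.747, -0.167]
contact_force: [0.5, 0.3, -1.1]
opening: 0.663
time: 10.15
eef_pos: [0.5223, -0.0066, 0.2212]
tcp_rot: [-0.299, 0.571, 0.747, -0.165]
contact_force: [0.1, 0.0, -0.7]
opening: 0.659
```

View pics/st6.png

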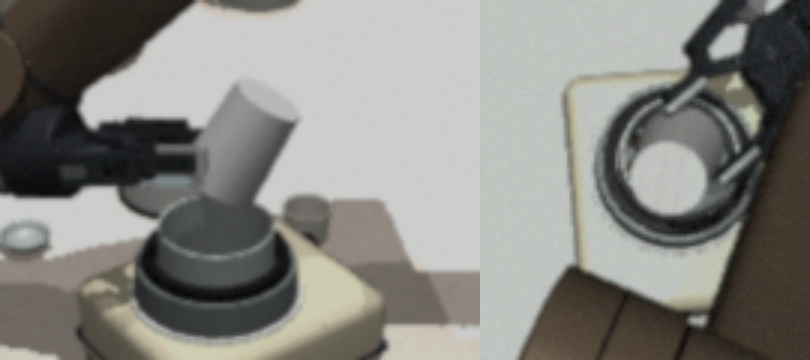

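```bash
python3 -m crank '0 0 0 0 0 0.12; 0 0 0 0 0 -0.12; 0 0 0 0 0 0.12; 0 0 0 0 0 -0.12; 0 0 0 0 0 0' 
python3 - <<'E'
from pour import *
s=readout.get_state(); p=s['eef_pos']; Rc=R.from_quat(s['tcp_rot']).as_matrix(); print(p, p+Rc@m, Rc@c)
N=15;t=1-np.arange(1,N+1)/N
z=np.interp(t,[0,.5,1],[.265,.235,.192])
mo=np.c_[0*t+.5463,0*t-.0257,z]
path(mo,35-45*t,165*t,p,Rc,np.array(s['qpos']))
E
```

```text
time: 10.88
eef_pos: [0.5222, -0.0066, 0.2209]
tcp_rot: [-0.298, 0.571, 0.747, -0.165]
contact_force: [-0.1, -0.2, -0.1]
opening: 0.656
[ 0.52223464 -0.00657401  0.22093   ] [ 0.54710187 -0.02636579  0.19369777] [ 0.43858925 -0.19405562 -0.87748612]
1 tilt 143.0 u [ 0.58 -0.14 -0.8 ] tcp [ 0.517 -0.007  0.222] q [-0.44  0.72  1.55  0.7   2.45  1.64] rot 11.3 sh 3.9
2 tilt 134.0 u [ 0.72 -0.09 -0.69] tcp [ 0.514 -0.009  0.223] q [-0.45  0.7   1.55  0.67  2.42  1.43] rot 11.4 sh 2.9
3 tilt 124.0 u [ 0.83 -0.04 -0.56] tcp [ 0.511 -0.01   0.224] q [-0.45  0.67  1.56  0.64  2.39  1.23] rot 11.4 sh 2.6
4 tilt 114.0 u [ 0.92  0.   -0.4 ] tcp [ 0.508 -0.011  0.225] q [-0.45  0.65  1.57  0.62  2.36  1.02] rot 11.4 sh 2.1
5 tilt 103.0 u [ 0.97  0.04 -0.23] tcp [ 0.507 -0.012  0.225] q [-0.45  0.62  1.57  0.59  2.33  0.82] rot 11.4 sh 1.5
6 tilt 93.0 u [ 1.    0.07 -0.05] tcp [ 0.506 -0.013  0.224] q [-0.46  0.6   1.58  0.57  2.3   0.62] rot 11.4 sh 0.8
7 tilt 82.0 u [0.99 0.1  0.14] tcp [ 0.507 -0.014  0.224] q [-0.45  0.58  1.58  0.55  2.27  0.42] rot 11.4 sh 0.9
8 tilt 72.0 u [0.94 0.12 0.32
[... 669 characters left out ...]
.0 u [0.16 0.06 0.99] tcp [ 0.532 -0.014  0.224] q [-0.42  0.46  1.57  0.43  2.04 -0.92] rot 11.4 sh 3.6
15 tilt 0.0 u [0. 0. 1.] tcp [ 0.536 -0.013  0.226] q [-0.41  0.44  1.57  0.42  2.01 -1.11] rot 11.4 sh 4.0
3.9 1.5 2.6 0.046 0.017 -0.191; 2.6 2.9 1.6 0.045 0.027 -0.192; 1.9 2.6 1.1 0.038 0.035 -0.192; 1.4 2.1 0.7 0.031 0.043 -0.192; 1 1.5 0.1 0.023 0.047 -0.192
0.6 0.8 -0.4 0.013 0.051 -0.192; 0.5 0.1 -0.9 0.003 0.052 -0.192; 1.4 -0.6 -1.3 -0.006 0.052 -0.192; 2.2 -1 -1.5 -0.017 0.05 -0.192; 2.5 -1.3 -1.9 -0.026 0.045 -0.192
2.7 -1.6 -2.3 -0.034 0.04 -0.192; 3 -1.9 -2.6 -0.041 0.033 -0.192; 3.3 -2 -2.9 -0.047 0.024 -0.191; 3.6 -2 -3.2 -0.05 0.015 -0.192; 4 -2.1 -3.3 -0.052 0.005 -0.192
```

```bash

python3 - <<'E' | tail -4
from pour import *
s=readout.get_state(); p=s['eef_pos']; Rc=R.from_quat(s['tcp_rot']).as_matrix()
N=20;t=1-np.arange(1,N+1)/N
z=np.interp(t,[0,.5,1],[.275,.240,.192])
mo=np.c_[0*t+.5463,0*t-.0257,z]
path(mo,35-45*t,165*t,p,Rc,np.array(s['qpos']))
E
```

```text
2.9 1.3 2.2 0.034 0.011 -0.143; 1.9 2.8 1.4 0.035 0.018 -0.144; 1.5 2.6 1.1 0.032 0.023 -0.144; 1 2.3 0.8 0.028 0.027 -0.144; 0.7 1.9 0.6 0.024 0.031 -0.144
0.4 1.6 0.2 0.019 0.034 -0.144; 0.1 1.2 -0.1 0.015 0.037 -0.144; 0 0.7 -0.4 0.009 0.038 -0.144; -0.1 0.2 -0.7 0.003 0.039 -0.144; -0.1 -0.2 -1 -0.002 0.04 -0.144
1.2 -0.6 -1 -0.008 0.038 -0.144; 1.3 -0.9 -1.3 -0.014 0.037 -0.144; 1.4 -1.1 -1.6 -0.018 0.035 -0.144; 1.6 -1.3 -1.7 -0.023 0.031 -0.144; 1.7 -1.5 -2 -0.028 0.028 -0.144
2.1 -1.7 -2.2 -0.031 0.024 -0.144; 2.2 -1.8 -2.4 -0.035 0.019 -0.144; 2.5 -1.9 -2.5 -0.037 0.014 -0.144; 2.8 -1.8 -2.7 -0.038 0.008 -0.144; 2.9 -1.9 -2.8 -0.039 0.003 -0.144
```

```bash
python3 -m crank '2.9 1.3 2.2 0.034 0.011 -0.143; 1.9 2.8 1.4 0.035 0.018 -0.144; 1.5 2.6 1.1 0.032 0.023 -0.144; 1 2.3 0.8 0.028 0.027 -0.144; 0.7 1.9 0.6 0.024 0.031 -0.144' |head -1 && python3 -m crank '0.4 1.6 0.2 0.019 0.034 -0.144; 0.1 1.2 0 0.015 0.037 -0.144; 0 0.7 -0.4 0.009 0.038 -0.144; 0 0 -0.7 0.003 0.039 -0.144; 0 0 -1 -0.002 0.04 -0.144' |head -1 && python3 -m crank '1.2 -0.6 -1 -0.008 0.038 -0.144; 1.3 -0.9 -1.3 -0.014 0.037 -0.144; 1.4 -1.1 -1.6 -0.018 0.035 -0.144; 1.6 -1.3 -1.7 -0.023 0.031 -0.144; 1.7 -1.5 -2 -0.028 0.028 -0.144' | head -1 && python3 -m crank '2.1 -1.7 -2.2 -0.031 0.024 -0.144; 2.2 -1.8 -2.4 -0.035 0.019 -0.144; 2.5 -1.9 -2.5 -0.037 0.014 -0.144; 2.8 -1.8 -2.7 -0.038 0.008 -0.144; 2.9 -1.9 -2.8 -0.039 0.003 -0.144'
python3 - <<'E'
from plan import *
s=readout.get_state();snap('wrist','w6.png');p=np.array(s['eef_pos']);Rc=R.from_quat(s['tcp_rot']).as_matrix()
Rm=tool(np.deg2rad(130),np.deg2rad(35),np.pi)
# back: higher then to the cup's old spot
p1,R1=rows(np.array([.4286,.2716,.2393]),Rm,10)
E
```

```text
time: 11.5
time: 12.12
time: 12.75
time: 13.38
eef_pos: [0.5362, -0.013, 0.2361]
tcp_rot: [0.833, 0.305, -0.157, -0.434]
contact_force: [-0.8, -0.5, 0.2]
opening: 0.655
dist mm 304.21186461727103 ang 0.5163954452013114 N 10
10.1 -16.6 23.4 0 -0 0.001; 10.1 -16.6 23.4 0.001 -0 0.001; 10.1 -16.7 23.4 -0 -0 0.001; 10 -16.6 23.4 0 -0 0; 10.1 -16.6 23.4 0.001 -0 0.001
10 -16.6 23.4 -0 -0.001 0.001; 10.1 -16.6 23.5 0 0 0.001; 10 -16.7 23.4 0.001 0 0.001; 10 -16.6 23.4 -0 0 0.001; 10 -16.6 23.4 0 0 0
end [0.4286 0.2716 0.2393] q [-0.    0.17  1.88  0.69  1.78 -0.8 ]
```

View pics/w6.png

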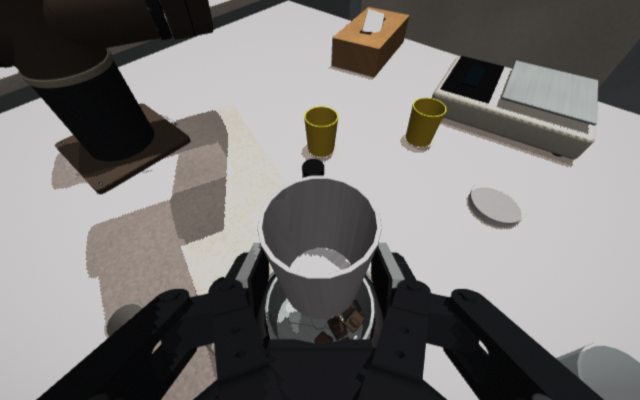

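Cup floor is bare and chips lie in the bowl at about (345,325). I'll carry the cup back.

```bash
python3 -m crank '10 -16.6 23.4 0 0 0; 10 -16.6 23.4 0 0 0.001; 10 -16.6 23.4 0 0 0.001; 10 -16.6 23.4 0 0 0.001; 10 -16.6 23.4 0.001 0 0.001' |head -1;  python3 -m crank '10 -16.6 23.4 0 -0.001 0.001; 10 -16.6 23.4 0 0 0.001; 10 -16.6 23.4 0.001 0 0.001; 10 -16.6 23.4 0 0 0.001; 10 -16.6 23.4 0 0 0' | head -1; python3 -m crank '0 0 0 0 0 0;0 0 0 0 0 0'
python3 - <<'E'
from plan import *
s=readout.get_state();print(s['eef_pos'])
Rm=tool(np.deg2rad(130),np.deg2rad(35),np.pi)
rows(np.array([.4286,.2716,.045]),Rm,5)
E
```

```text
time: 14.05
time: 14.68
time: 14.92
eef_pos: [0.429, 0.2708, 0.2379]
tcp_rot: [0.834, 0.3, -0.16, -0.434]
contact_force: [0.3, 0.2, -0.7]
opening: 0.661
[0.42898832 0.27078934 0.23789148]
dist mm 192.89357571388743 ang 0.523864900641893 N 5
0.3 31.5 22.2 -0 0 -0.002; 0.3 31.6 22.2 -0.001 0 -0.002; 0.2 31.5 22.2 -0 0 -0.001; 0.2 31.6 22.3 -0.001 0.001 -0.002; 0.1 31.5 22.2 -0 -0 -0.002
end [0.4286 0.2716 0.045 ] q [-0.    0.47  1.93  0.68  1.51 -1.02]
```

```bash
python3 -m crank '0.3 33 23 0 0 -0.002; 0.3 34 24 -0.001 0 -0.002; 0.2 33 23 0 0 -0.001; 0.2 32 22 -0.001 0 -0.002; 0.1 25.7 18.9 0 0 -0.002' ;  python3 -m crank '0 0 0 0 0 0;0 1.6 1.1 0 0 0;0 1.6 1.1 0 0 0; 0 0.8 0.6 0 0 0;0 0 0 0 0 0'
```

```text
time: 15.55
eef_pos: [0.4294, 0.271, 0.0436]
tcp_rot: [0.834, 0.303, -0.158, -0.434]
contact_force: [0.6, -0.3, -0.2]
opening: 0.66
time: 16.18
eef_pos: [0.4291, 0.2721, 0.0408]
tcp_rot: [0.833, 0.305, -0.157, -0.434]
contact_force: [-0.8, -0.6, -1.4]
opening: 0.657
```

```bash
python3 -m crank '0 1.2 0.8 0 0 0;0 0 0 0 0 0; 0 0.8 0.6 0 0 0;0 0 0 0 0 0'; python3 -m crank '0 0.8 0.6 0 0 0;0 0 0 0 0 0'
```

```text
time: 16.68
eef_pos: [0.4293, 0.2721, 0.0393]
tcp_rot: [0.833, 0.304, -0.158, -0.435]
contact_force: [0.8, -2.7, 6.2]
opening: 0.654
time: 16.92
eef_pos: [0.4295, 0.2721, 0.0393]
tcp_rot: [0.832, 0.304, -0.158, -0.436]
contact_force: [0.5, -3.1, 7.9]
opening: 0.661
```

Contact at 7.9 N, so the cup is on the bench. I'll back off slightly, release and retract.

```bash
python3 -m crank '0 -0.8 -0.6 0 0 0;0 0 0 0 0 0;0 0 0 0 0 0;0 0 0 0 0 0' 1; python3 -m crank '0 0 -10 0 0 0; 0 0 -25 0 0 0; 0 0 -25 0 0 0; 0 0 -30 0 0 0; 0 0 -30 0 0 0';python3 -m crank '0 0 0 0 0 0'
python3 - <<'E'
from h import *
s=readout.get_state();snap('wrist','w7.png')
E
```

```text
time: 17.42
eef_pos: [0.4286, 0.2721, 0.0376]
tcp_rot: [0.833, 0.304, -0.158, -0.434]
contact_force: [-0.0, -0.3, 0.4]
opening: 1.0
time: 18.05
eef_pos: [0.4939, 0.1949, 0.1084]
tcp_rot: [0.834, 0.304, -0.157, -0.434]
contact_force: [-0.3, 0.1, -0.2]
opening: 1.0
time: 18.18
eef_pos: [0.4956, 0.1947, 0.109]
tcp_rot: [0.834, 0.304, -0.155, -0.433]
contact_force: [0.4, -0.1, 0.2]
opening: 0.999
```

View pics/w7.png

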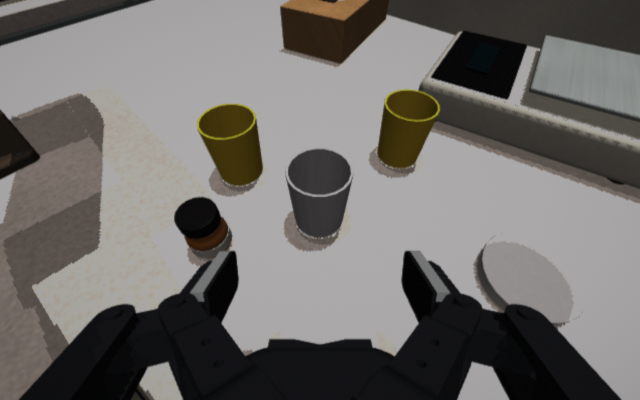

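Cup stands upright and empty at (319,195). Next I'll look straight down at the bowl, then take the same kind of view of the cap, so calibration bias cancels.

```bash
python3 - <<'E'
from plan import *
RD=np.array([[1,0,0],[0,-1,0],[0,0,-1.]])
p,Rc=rows(np.array([.5463,-.0257,.304]),RD,10)
E
```

```text
dist mm 300.3709914218421 ang 67.02696608563292 N 10
-10.1 -4.4 -27.9 -0.092 0.033 0.064; -9.4 -1.1 -28.6 -0.092 0.033 0.065; -8.4 2 -28.7 -0.092 0.033 0.064; -7.2 5.2 -28.7 -0.092 0.033 0.065; -5.8 8.3 -28.3 -0.091 0.033 0.064
-4.3 11.1 -27.6 -0.092 0.033 0.065; -2.6 13.8 -26.5 -0.092 0.033 0.064; -0.8 16.3 -25.2 -0.092 0.033 0.065; 1.2 18.6 -23.6 -0.092 0.033 0.064; 3.2 20.5 -21.7 -0.092 0.034 0.065
end [ 0.5463 -0.0257  0.304 ] q [-0.23 -0.06  1.78 -0.    1.42 -0.23]
```

```bash
python3 -m crank '-10 -4.4 -28 -0.092 0.033 0.064; -9.4 -1 -28.6 -0.092 0.033 0.065; -8.4 2 -28.7 -0.092 0.033 0.064; -7.2 5.2 -28.7 -0.092 0.033 0.065; -5.8 8.3 -28.3 -0.091 0.033 0.064' | head -1; python3 -m crank '-4.3 11 -27.6 -0.092 0.033 0.065; -2.6 13.8 -26.5 -0.092 0.033 0.064; -0.8 16.3 -25 -0.092 0.033 0.065; 1.2 18.6 -23.6 -0.092 0.033 0.064; 3.2 20.5 -21.7 -0.092 0.034 0.065';python3 -m crank '0 0 0 0 0 0;0 0 0 0 0 0'
python3 - <<'E'
from circ import *
import pickle
s=readout.get_state();snap('wrist','w8.png');pickle.dump({k:np.array(v) for k,v in s.items()},open('w8.pkl','wb'))
c=(.5463,-.0257)
overlay('w8.png','w8c.png',[(*c,.046,.154,RED),(*c,.066,.122,GRN)],s,0,0,640,400,1)
E
```

```text
time: 18.85
time: 19.48
eef_pos: [0.5451, -0.0246, 0.3022]
tcp_rot: [1.0, -0.0, -0.002, 0.001]
contact_force: [-0.0, 0.4, 0.8]
opening: 0.999
time: 19.73
eef_pos: [0.5449, -0.0236, 0.3007]
tcp_rot: [1.0, 0.001, -0.003, -0.001]
contact_force: [-0.1, -0.3, 0.4]
opening: 1.003
```

View pics/w8c.png

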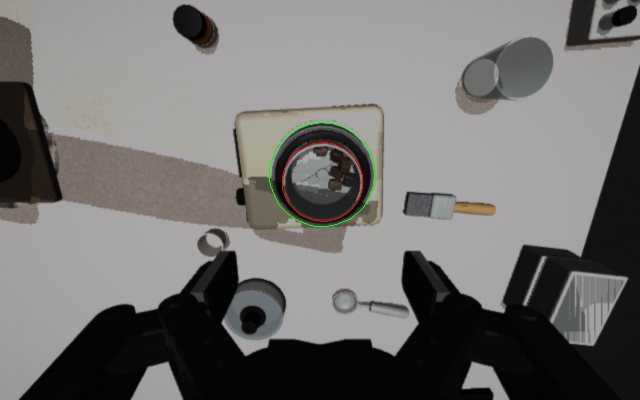

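```bash
python3 - <<'E'
from circ import *
import pickle
s=pickle.load(open('w8.pkl','rb'))
c=(.5463,-.0257)
overlay('w8.png','w8d.png',[(*c,.046,.154,RED),(*c,.066,.122,GRN)],s,262,115,120,115,5)
E
```

```text
(no output)
```

View pics/w8d.png

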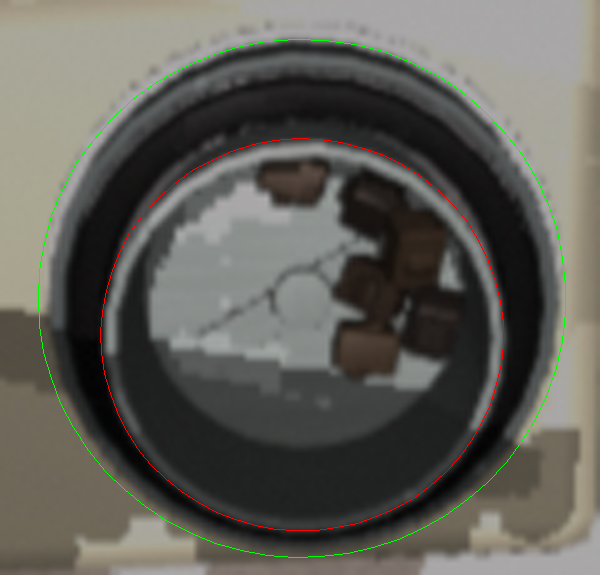

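All six chips are in the bowl, and the rim fit (.5463, -.0257) matches to about 1 mm. On to the cap.

```bash
python3 -m crank '-10 20 5 0 0 0; -14 32 12 0 0 0; -14 32 12 0 0 0; -14 32 12 0 0 0;-14 32 12 0 0 0' | head -1;python3 -m crank '-14 32 12 0 0 0; -14 32 12 0 0 0; -14 32 12 0 0 0; -14 32 12 0 0 0;-1 4 10 0 0 0';python3 -m crank '0 0 0 0 0 0;0 0 0 0 0 0'
python3 - <<'E'
from circ import *
import pickle
s=readout.get_state();snap('wrist','w9.png');pickle.dump({k:np.array(v) for k,v in s.items()},open('w9.pkl','wb'))
c=(.4225,-.3035)
overlay('w9.png','w9c.png',[(*c,.055,.04,RED),(*c,.055,.0,GRN),(*c,.014,.07,RED)],s,0,0,640,400,1)
E
```

```text
time: 20.4
time: 21.02
eef_pos: [0.4216, -0.3052, 0.1896]
tcp_rot: [1.0, -0.001, -0.002, -0.001]
contact_force: [-0.3, -0.6, 0.8]
opening: 0.999
time: 21.28
eef_pos: [0.4233, -0.3036, 0.1917]
tcp_rot: [1.0, 0.001, -0.001, -0.0]
contact_force: [0.3, 0.2, 0.2]
opening: 1.0
```

View pics/w9c.png

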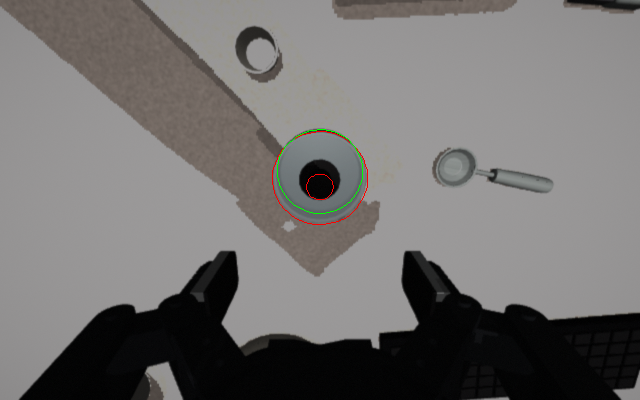

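```bash
python3 - <<'E'
from circ import *
import pickle
s=pickle.load(open('w9.pkl','rb'))
c=(.4225,-.3035)
overlay('w9.png','w9d.png',[(*c,.055,.04,RED),(*c,.055,.0,GRN),(*c,.014,.07,RED),(*c,.014,.04,RED)],s,262,118,118,115,5)
E
```

```text
(no output)
```

View pics/w9d.png

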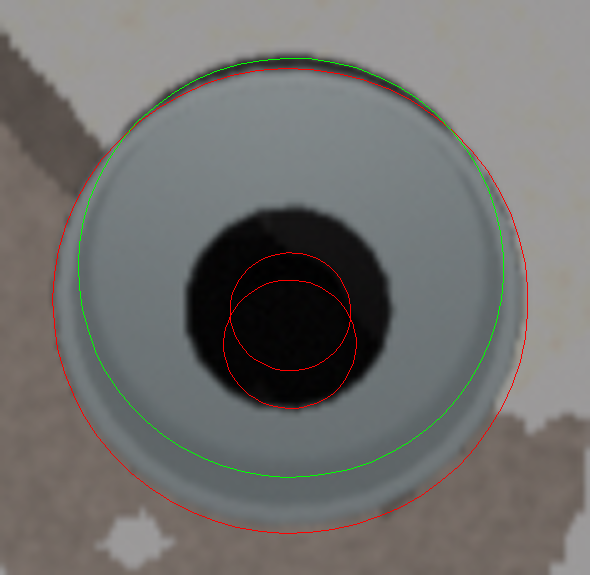

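The cap fit (.4225, -.3035) agrees to within 1 mm, and the knob has a wider foot, so the tips should stay above it. Descending.

```bash
python3 -m crank '0 0 15 0 0 0; 0 0 32 0 0 0; 0 0 35 0 0 0; 0 0 32 0 0 0;0 0 13 0 0 0' | head -1;python3 -m crank '0 0 5 0 0 0;0 0 0 0 0 0;0 0 0 0 0 0'
python3 - <<'E'
from circ import *
s=readout.get_state();snap('wrist','w10.png');im=cv2.imread('pics/s0.png');snap('scene','s10.png')
print(R.from_quat(s['tcp_rot']).as_matrix().round(4).tolist(), s['eef_pos'])
im=cv2.imread('pics/s10.png');cv2.imwrite('pics/s10c.png',cv2.resize(im[90:190,230:360],None,fx=6,fy=6,interpolation=cv2.INTER_CUBIC))
E
```

```text
time: 21.95
time: 22.32
eef_pos: [0.4233, -0.3053, 0.0611]
tcp_rot: [1.0, 0.001, -0.001, 0.001]
contact_force: [0.6, 0.0, 0.5]
opening: 0.998
[[1.0, 0.0015, -0.001], [0.0015, -1.0, -0.0018], [-0.001, 0.0018, -1.0]] [ 0.42325419 -0.30531677  0.06106721]
```

View pics/w10.png

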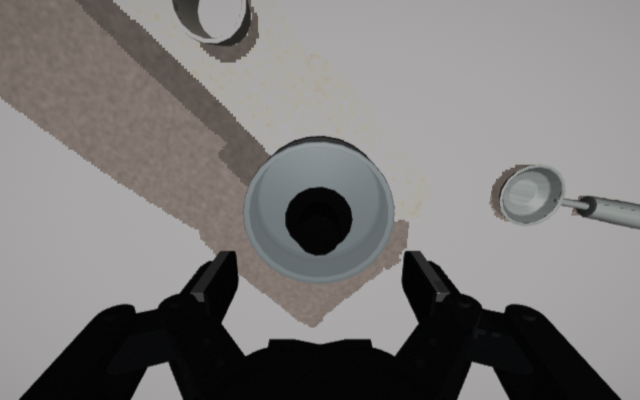

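View pics/s10c.png

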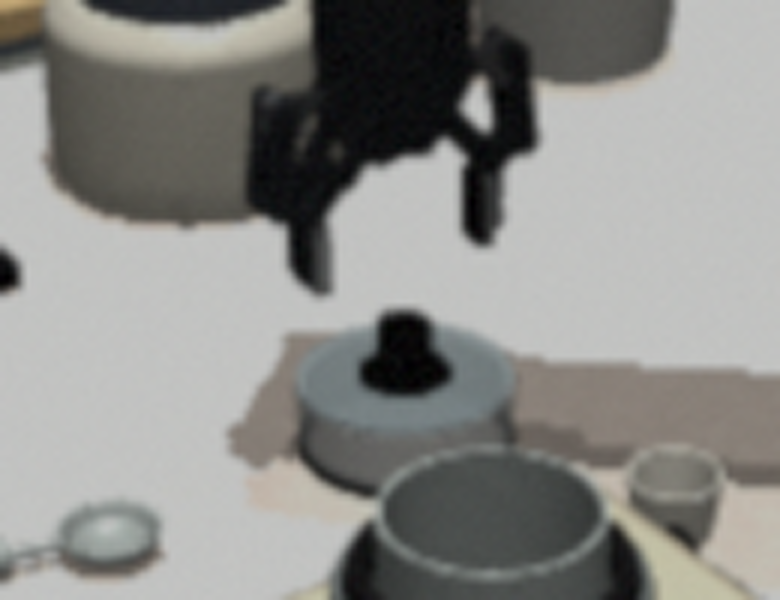

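```bash
python3 - <<'E'
from circ import *
s=readout.get_state();p=np.array(s['eef_pos']);print(p,s['time'])
P=[p,p+[0,0,.013],p+[.0425,0,.013],p+[-.0425,0,.013],[.4225,-.3035,.07],[.4225,-.3035,.04]]
print(((proj('scene',P)-[230,90])*6).round())
E
```

```text
[ 0.42309224 -0.30518019  0.06085654] 22.425
[[402. 331.]
 [402. 308.]
 [326. 331.]
 [475. 285.]
 [405. 316.]
 [406. 369.]]
```

```bash
python3 -m crank '-0.8 -1.7 5 0 0 0;0 0 4 0 0 0;0 0 0 0 0 0; 0 0 0 0 0 0' 0.05
python3 - <<'E'
from circ import *
s=readout.get_state();p=np.array(s['eef_pos']);print(p,s['time'])
snap('scene','s11.png');im=cv2.imread('pics/s11.png');cv2.imwrite('pics/s11c.png',cv2.resize(im[90:190,230:360],None,fx=6,fy=6,interpolation=cv2.INTER_CUBIC))
P=[p,p+[.0223,0,.006],p+[-.0223,0,.006]]
print(((proj('scene',P)-[230,90])*6).round())
E
```

```text
time: 22.92
eef_pos: [0.4216, -0.3028, 0.0506]
tcp_rot: [1.0, 0.001, -0.001, -0.0]
contact_force: [-0.1, 0.1, 1.1]
opening: 0.525
[ 0.42163594 -0.30283891  0.05063218] 22.925
[[407. 350.]
 [368. 352.]
 [446. 328.]]
```

View pics/s11c.png

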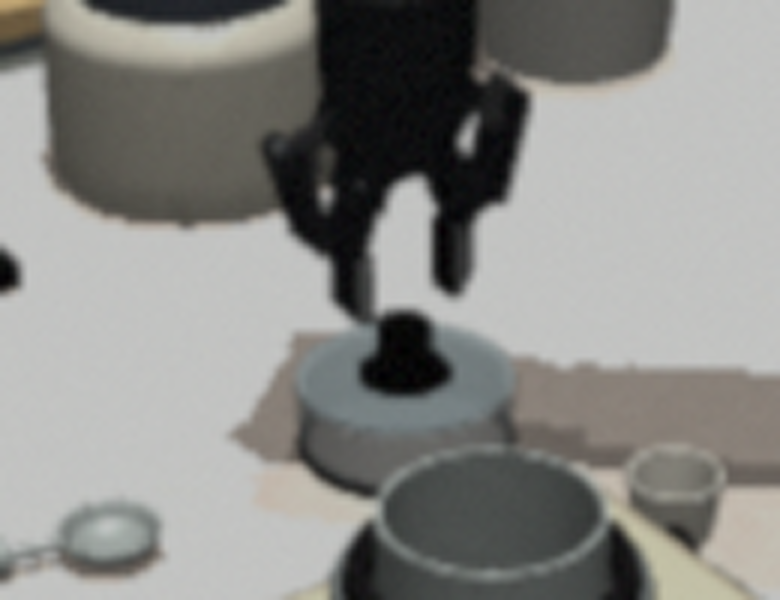

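Fingertips appear about 20 mm higher than my model in the scene view: (362,318) seen against (368,352) predicted. I'll go lower in small steps, watching the force.

```bash
python3 -m crank '0 0 4 0 0 0;0 0 4 0 0 0;0 0 0 0 0 0' | tail -4;  python3 -m crank '0 0 4 0 0 0;0 0 3 0 0 0;0 0 0 0 0 0'
python3 - <<'E'
from circ import *
s=readout.get_state();p=np.array(s['eef_pos']);print(p,s['time'])
snap('scene','s12.png');im=cv2.imread('pics/s12.png');cv2.imwrite('pics/s12c.png',cv2.resize(im[90:190,230:360],None,fx=6,fy=6,interpolation=cv2.INTER_CUBIC))
snap('wrist','w12.png')
E
```

```text
eef_pos: [0.4213, -0.3025, 0.0421]
tcp_rot: [1.0, 0.001, -0.002, -0.001]
contact_force: [-0.4, 0.0, 1.0]
opening: 0.523
time: 23.72
eef_pos: [0.4214, -0.3026, 0.0353]
tcp_rot: [1.0, 0.001, -0.002, -0.0]
contact_force: [-0.5, -0.4, 0.2]
opening: 0.527
[ 0.42140181 -0.30259123  0.03530498] 23.725
```

View pics/s12c.png

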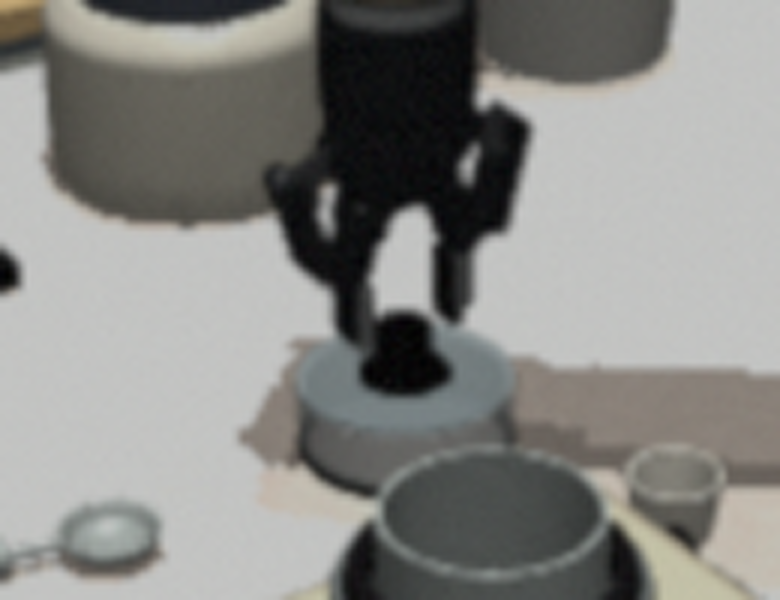

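View pics/w12.png

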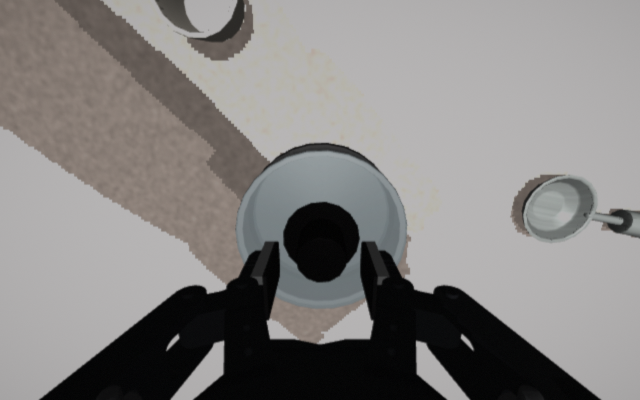

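```bash
python3 -m crank '1 1 4 0 0 0;0 0 4 0 0 0;0 0 0 0 0 0' 
python3 -m crank '0 0 0 0 0 0;0 0 0 0 0 0;0 0 0 0 0 0' -1 60
python3 - <<'E'
from circ import *
s=readout.get_state();p=np.array(s['eef_pos']);print(p,s['time'])
snap('scene','s13.png');im=cv2.imread('pics/s13.png');cv2.imwrite('pics/s13c.png',cv2.resize(im[90:190,230:360],None,fx=6,fy=6,interpolation=cv2.INTER_CUBIC))
snap('wrist','w13.png')
E
```

```text
time: 24.2
eef_pos: [0.4223, -0.3035, 0.0271]
tcp_rot: [1.0, 0.001, -0.002, -0.0]
contact_force: [0.6, -0.2, -0.2]
opening: 0.525
time: 24.58
eef_pos: [0.4227, -0.304, 0.028]
tcp_rot: [1.0, 0.001, -0.001, 0.0]
contact_force: [-0.9, 0.6, 2.1]
opening: 0.3
[ 0.42269162 -0.30397216  0.02801919] 24.575
```

View pics/s13c.png

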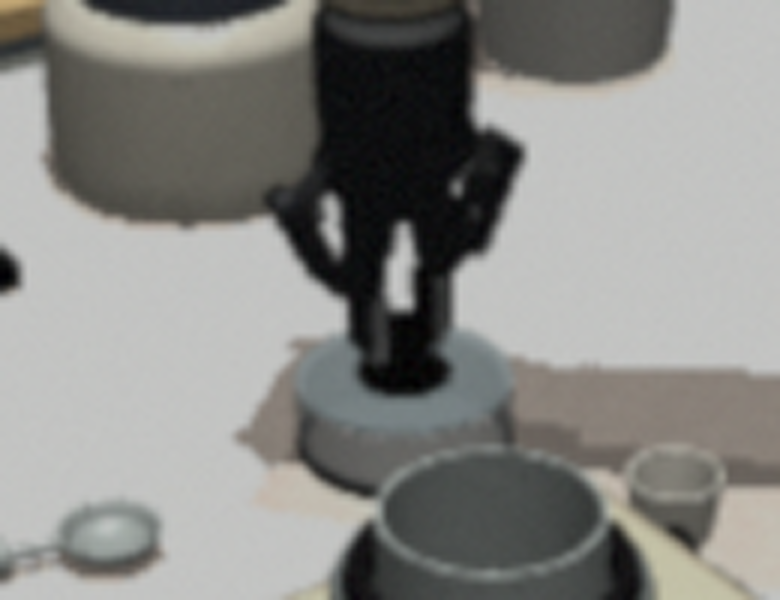

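View pics/w13.png

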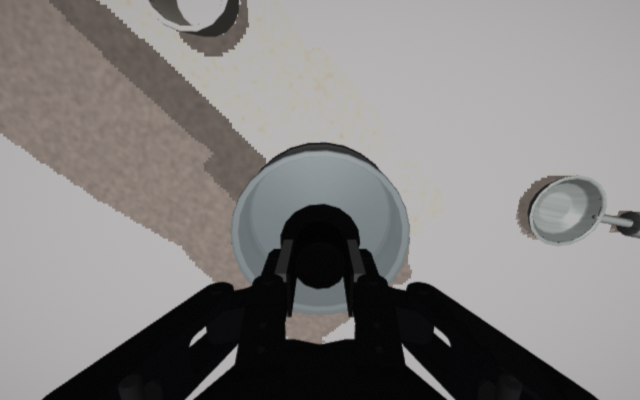

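Knob gripped at opening 0.30, close to its 28 mm. I'll raise the grip force and lift.

```bash
python3 -m crank '0 0 -3 0 0 0;0 0 -10 0 0 0;0 0 -30 0 0 0;0 0 -45 0 0 0;0 0 -45 0 0 0' - 90; python3 -m crank '0 0 -45 0 0 0;0 0 -32 0 0 0;0 0 0 0 0 0;0 0 0 0 0 0'
python3 - <<'E'
from circ import *
import pickle
s=readout.get_state();p=np.array(s['eef_pos']);print(p,s['time'])
snap('wrist','w14.png');pickle.dump({k:np.array(v) for k,v in s.items()},open('w14.pkl','wb'))
c=p[:2]+[-.0002,.0005];o=p[2]-.028
overlay('w14.png','w14d.png',[(*c,.055,o+.04,RED),(*c,.055,o,GRN),(*c,.0235,o+.04,RED)],s,220,130,200,190,4)
E
```

```text
time: 25.3
eef_pos: [0.4226, -0.3034, 0.1618]
tcp_rot: [1.0, 0.001, -0.002, -0.0]
contact_force: [1.1, -0.8, -1.6]
opening: 0.288
time: 25.8
eef_pos: [0.4225, -0.3031, 0.2359]
tcp_rot: [1.0, 0.001, -0.002, -0.001]
contact_force: [-0.8, 1.2, -2.1]
opening: 0.287
[ 0.42246157 -0.30308331  0.23586178] 25.8
```

View pics/w14d.png

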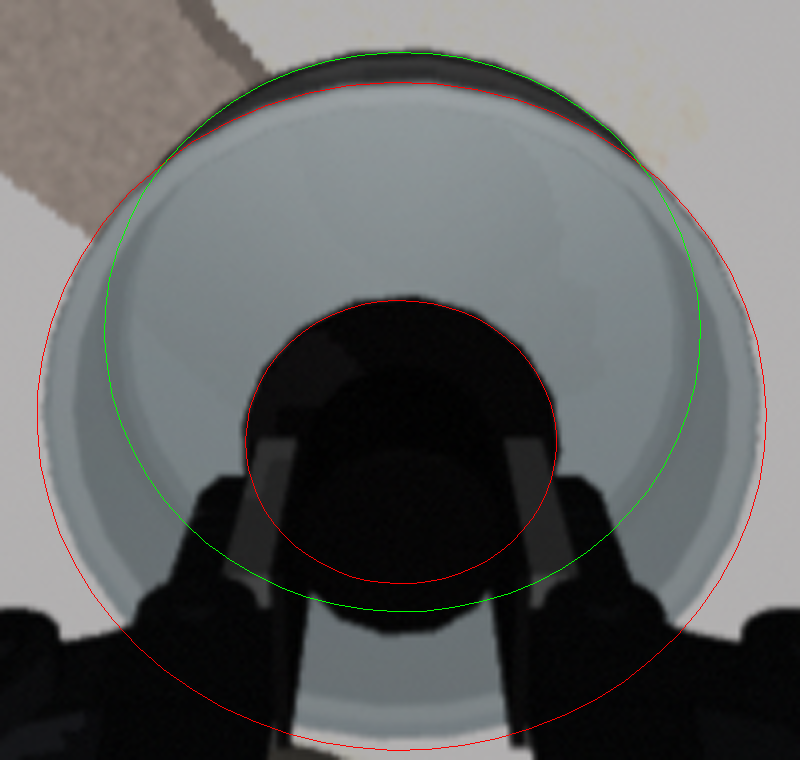

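```bash
python3 -m crank '8 -18 0 0 0 0;14 -31 0 0 0 0;14 -31 0 0 0 0;14 -31 0 0 0 0;14 -31 0 0 0 0'|head -1; python3 -m crank '14 -31 0 0 0 0;14 -31 0 0 0 0;14 -31 0 0 0 0;12 -28 0 0 0 0;5.6 -14 0 0 0 0'|head -1;python3 -m crank '0 0 0 0 0 0;0 0 0 0 0 0;0 0 0 0 0 0'
python3 - <<'E'
from circ import *
import pickle
s=readout.get_state();p=np.array(s['eef_pos']);print(p,s['time'],R.from_quat(s['tcp_rot']).as_rotvec())
snap('wrist','w15.png');pickle.dump({k:np.array(v) for k,v in s.items()},open('w15.pkl','wb'))
c=p[:2]+[-.0002,.0005];o=p[2]-.028
b=(.5463,-.0257)
overlay('w15.png','w15d.png',[(*c,.055,o+.04,RED),(*c,.055,o,GRN),(*b,.066,.122,(255,0,0)),(*b,.046,.154,(255,0,0))],s,220,130,200,190,4)
snap('scene','s15.png');im=cv2.imread('pics/s15.png');cv2.imwrite('pics/s15c.png',cv2.resize(im[100:230,240:400],None,fx=4,fy=4,interpolation=cv2.INTER_CUBIC))
E
```

```text
time: 26.48
time: 27.1
time: 27.48
eef_pos: [0.5461, -0.0276, 0.2374]
tcp_rot: [1.0, 0.0, -0.001, 0.0]
contact_force: [0.0, -0.1, -2.9]
opening: 0.286
[ 0.54613752 -0.02757453  0.23735785] 27.475 [ 3.14144112e+00  1.08079850e-04 -4.66700138e-03]
```

View pics/w15d.png

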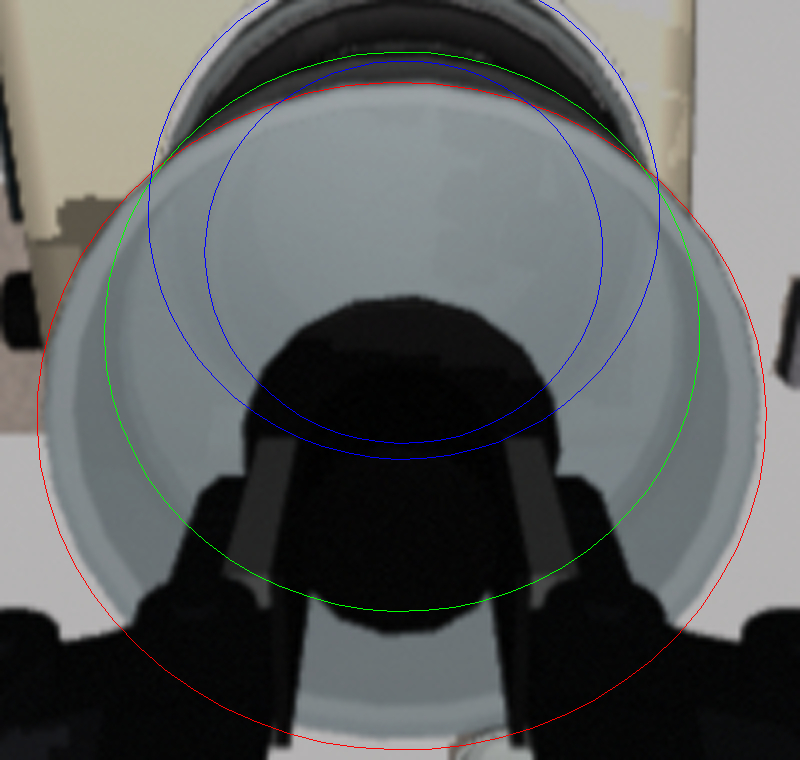

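View pics/s15c.png

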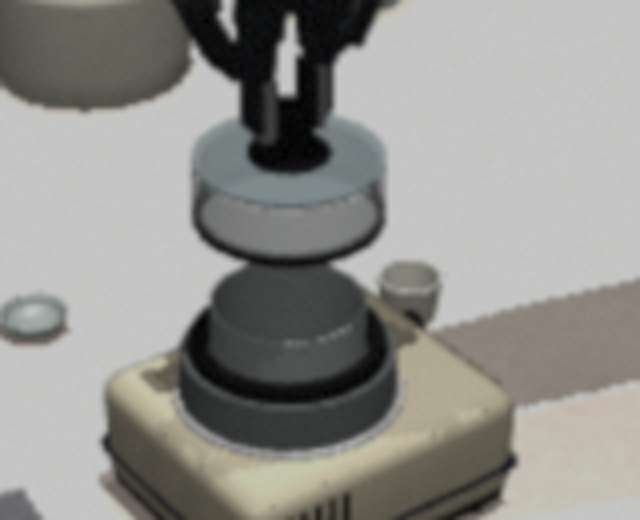

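Aligned to within about 1.5 mm. I'll trim y and lower in stages while watching the force.

```bash
python3 -m crank '0.3 -1.4 10 0 0 0;0 0 18 0 0 0;0 0 15 0 0 0;0 0 5 0 0 0;0 0 0 0 0 0'; python3 -m crank '0 0 3 0 0 0;0 0 3 0 0 0;0 0 3 0 0 0;0 0 3 0 0 0;0 0 0 0 0 0'
```

```text
time: 28.2
eef_pos: [0.5462, -0.0252, 0.1886]
tcp_rot: [1.0, 0.001, -0.002, -0.0]
contact_force: [0.4, 0.7, -1.8]
opening: 0.288
time: 28.82
eef_pos: [0.5463, -0.0252, 0.177]
tcp_rot: [1.0, 0.001, -0.002, -0.0]
contact_force: [0.2, -0.1, -1.9]
opening: 0.285
```

```bash
python3 -m crank '0 0.7 3 0 0 0;0 0 4 0 0 0;0 0 4 0 0 0;0 0 4 0 0 0;0 0 0 0 0 0'; python3 -m crank '0 0 2 0 0 0;0 0 2 0 0 0;0 0 0 0 0 0'
```

```text
time: 29.45
eef_pos: [0.5461, -0.0259, 0.1618]
tcp_rot: [1.0, 0.001, -0.002, -0.0]
contact_force: [0.8, 0.6, -1.7]
opening: 0.292
time: 29.82
eef_pos: [0.5465, -0.026, 0.1584]
tcp_rot: [1.0, 0.001, -0.001, -0.0]
contact_force: [-0.4, -0.5, -2.0]
opening: 0.286
```

```bash
for i in 1 2 3 4; do python3 -m crank '0 0 1 0 0 0;0 0 1 0 0 0;0 0 0 0 0 0' | grep -E 'eef|force'; done
```

```text
eef_pos: [0.5467, -0.026, 0.1572]
contact_force: [-0.8, -0.1, 3.8]
eef_pos: [0.5467, -0.026, 0.1552]
contact_force: [-2.3, 1.5, 5.7]
eef_pos: [0.5467, -0.026, 0.1536]
contact_force: [-4.7, 0.9, 8.3]
eef_pos: [0.5468, -0.026, 0.1522]
contact_force: [-4.0, 0.6, 11.0]
```

```bash
for i in 1 2 3; do python3 -m crank '0 0 1 0 0 0;0 0 0 0 0 0;0 0 0 0 0 0' | grep -E 'eef|force|opening|rot'; done
```

```text
eef_pos: [0.5468, -0.026, 0.1521]
tcp_rot: [1.0, 0.001, -0.001, 0.0]
contact_force: [-5.1, 1.0, 12.2]
opening: 0.287
eef_pos: [0.5469, -0.0261, 0.1521]
tcp_rot: [1.0, 0.001, -0.001, 0.0]
contact_force: [-8.4, 1.8, 17.5]
opening: 0.292
eef_pos: [0.5469, -0.0261, 0.152]
tcp_rot: [1.0, 0.001, -0.001, 0.0]
contact_force: [-9.3, 1.6, 19.6]
opening: 0.289
```

Z stalled at 0.1520, 6 mm below first contact, while the force climbed to about 20 N. That means the seat is on its stop. I'll relieve the small side load and check the pictures.

```bash
python3 -m crank '-0.8 0 0.5 0 0 0;0 0 0 0 0 0;0 0 0 0 0 0'
python3 - <<'E'
from h import *
s=readout.get_state();print(proj('scene',[[.5463,-.0257,.124],[.5463,-.0257,.164]]))
im=snap('scene','s16.png')[:,:,::-1];snap('top','t16.png');cv2.imwrite('pics/s16c.png',cv2.resize(im[110:230,250:390],None,fx=5,fy=5,interpolation=cv2.INTER_CUBIC))
snap('wrist','w16.png')
E
```

```text
time: 32.83
eef_pos: [0.5469, -0.0261, 0.152]
tcp_rot: [1.0, 0.001, -0.0, 0.0]
contact_force: [-7.4, 1.1, 20.7]
opening: 0.287
[[312.82020299 184.83543371]
 [312.81344197 170.52127149]]
```

View pics/s16.png

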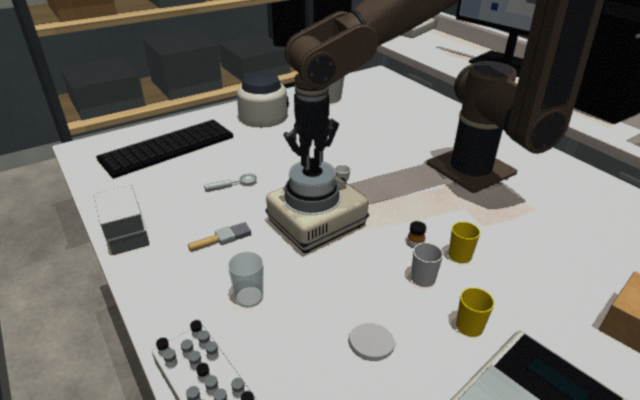

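View pics/s16c.png

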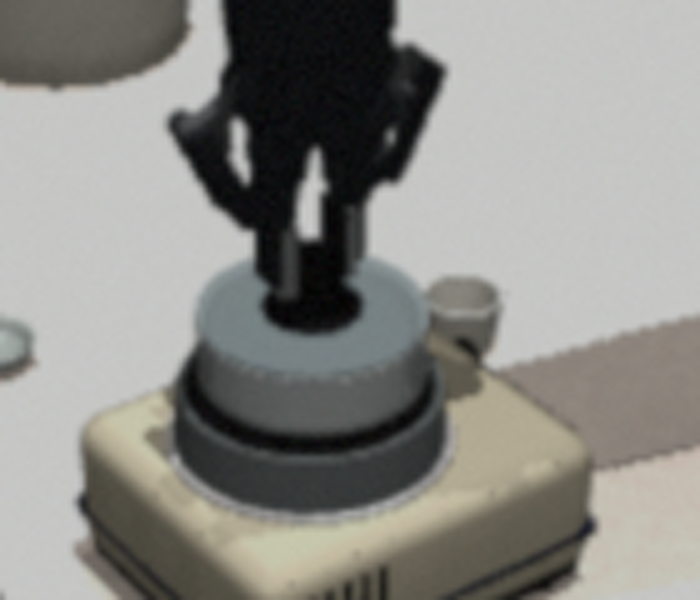

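View pics/w16.png

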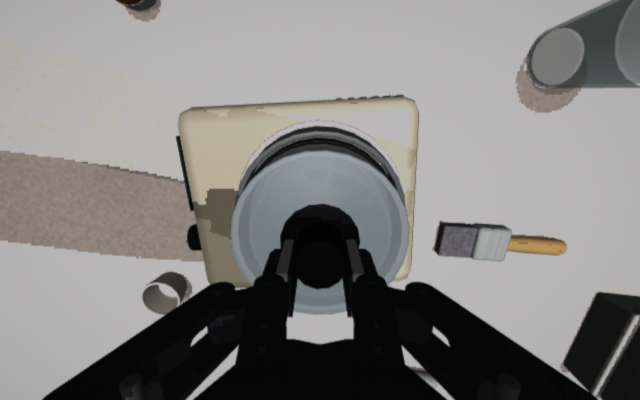

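The cap sits level in the shroud at scene (313,180), in the same place relative to the gripper as when it was gripped (no slip). TCP 0.152 − 0.028 puts its edge at 124 mm. The cup stands upright at (426,265). One idle check, then hand in.

```bash
python3 -m crank '0 0 0 0 0 0;0 0 0 0 0 0;0 0 0 0 0 0;0 0 0 0 0 0;0 0 0 0 0 0' && python3 -c "
from plant import ctrl; print(ctrl.sign_off())"
```

```text
time: 33.6
eef_pos: [0.5469, -0.0261, 0.152]
tcp_rot: [1.0, 0.001, -0.0, 0.0]
contact_force: [-7.6, 2.3, 19.8]
opening: 0.292
the job is handed in; nothing more can be done
None
```

The job is handed in at 33.6 s, with the arm still holding the cap pressed down.

- **Chips:** I tipped the cup over the bowl. The overhead view afterwards showed all six chips in the bowl.
- **Cup:** It is empty and stands upright again on its old spot.
- **Cap:** It went over the rim without touching. I pressed it until the downward movement stopped 6 mm below first contact, with the cap's edge at about 124 mm, so the seat is fully home. The steady push is about 20 N, the grip has not slipped, and nothing moved during the last idle check.

**Other things on the bench:** in the final scene picture they look to be where they were. I judged that by eye and did not measure it.

**What disagreed:**
- **Fingertips:** they appeared about 20 mm higher in the scene camera than I expected. I lowered the grip on the knob by eye to suit.
- **Side force:** about 8 N remained while pressing, and a small shift only slightly reduced it.

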